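# Fetch the crucible from behind the bottles for weighing

## Robot

A 6-joint arm with a two-finger parallel gripper is mounted at the origin on the work surface. World frame = base frame: x ahead of the robot, y to its left, z up, the work surface at z = 0. Lengths are in m, angles in rad, forces in N, time in s.
With the tool pointing down it reaches from about 0.225 to 0.725 m from the base axis. Payload 3.1 kg.
Tool frame: the origin (TCP) lies between the finger pads; the fingertips stand 11 mm ahead of it and the grasp point (between the pads) lies 8 mm behind it; z points along the fingers, y is the line along which they close (so a half turn about z gives the same grasp; the last joint's range is limited). The gripper opens to 85 mm and grips with 20 to 120 N. Pads are 22 mm wide; open, the fingers measure 114 mm over their backs; the gripper's body (76 mm by 85 mm) begins 54 mm behind the grasp point. The pads swing forward as they close: fully open they stand 13 mm farther back than shut.
Start: joints at [-1.381, 0.048, 0.099, 1.622, 0, 1.443], TCP at [0.164, -0.499, 0.242] pointing down, gripper open.
Joint ranges: [-2.91, 2.91], [-0.99, 1.94], [-1.21, 1.42], [-2.12, 2.29], [-1.49, 1.47], [-3.14, 3.14]. Speed limits (rad/s): [2.79, 2.79, 3.14, 3.14, 3.14, 3.14].

## Interface

Orientations are given as a 3x3 rotation matrix whose columns are the frame's x, y, z axes.
In Python, from workcell import state, snapshot, job_done gives the robot as it stands.
- The arm moves only by the tool move_arm, never from a script. Its argument "rows" is a list of rows, each an object of numbers: "x", "y", "z": the shift along the tool's x, y, z in m; "roll": the turn about the tool's z in degrees; "gripper": the closure, from 0 (fully open) to 1 (shut). In form: [{"x": .., "y": .., "z": .., "roll": .., "gripper": ..}, ...]. A call has 1 to 10 rows; each row shifts and turns the commanded pose from where the row before left it, along the tool's axes as they then stand; what a row does not reach is not made up. A row lasts 1/10 s, in which the tool goes at most 50 mm and 8.59 degrees, less where a joint would pass 70% of its speed; a pose out of reach is approached as far as the arm can. A call with a gripper value outside its range is refused whole. The fingers move at their own pace and stop on an object; the grip force is fixed at half the most. Time passes only in rows, so rows that do not move let the fingers close. It gives the time, the measured TCP pose, the force, the opening and the grip force at its end, in the units of the state.
- state(): the state, without advancing time (a new reading comes with each control period).
- snapshot(name): name is "side" or "top"; returns a dict with "color" (384x512x3 uint8, red, green, blue), "fx", "fy", "cx", "cy" (pixels), "dist" ([k1, k2, p1, p2, k3] as OpenCV has them; the pictures are not rectified), "origin" and "attitude" of the camera in the world. Camera axes: x right, y down, z forward; pixel columns grow to the right and rows downward; lengths in m; the calibration is good to about 2 mm. A picture is of the moment at which its call begins. There is no depth.
- job_done(): hands the job in; it is judged then, once.
The state is a dict: "t": time; "joints": joint angles; "qd": joint speeds; "joint_torque": joint torques, N m; "tool_pos": TCP position; "tool_rot": TCP orientation; "force": force on the tool from outside, world axes, zero at the start; "moment": the same for the moment, N m; "grip_width": opening from 0.0 (shut) to 1.0 (fully open); "grasp_force": force on a finger pad.
Only numpy, scipy, OpenCV 4.12 (cv2) and the standard library are available. Lean on these libraries where they do the work, as an engineer would, in place of code of your own. Each camera call takes 0.05 s, during which the arm holds its last target. There are 200 camera calls.

## Task

The porcelain crucible in the apparatus tray is wanted on the balance, but two bottles and a lidded jar stand crowded in front of it and beside it: first stand all three on the heatproof mat, then fetch the crucible and stand it in the middle of the balance pan, and finally put the bottles and the jar back in the tray, each in the place where it stood before. Keep everything upright, set things down rather than dropping them, and leave the evaporating basin and the measuring cylinder in the tray where they are.

Things in the scene. Friction and masses are not known exactly. Their poses are not given: they have to be found in the camera images.
- reagent_bottle: Round amber glass bottle with a paper label and a black screw cap. Body 59 mm across up to 78 mm, then sloping shoulder and a neck 27 mm across from 99 mm; cap 34 mm across, from 104 to 130 mm (top). About 0.22 kg. Origin at the centre of its underside, z up the bottle. Starts in the tray, at one of three places round the front and sides of the crucible.
- square_bottle: Square white plastic bottle, 52 x 52 mm with rounded corners up to 84 mm, short shoulder, round grey cap 38 mm across from 97 to 123 mm (top). About 0.2 kg. Origin at the centre of its underside, z up, x and y square to its sides. Starts in the tray, at one of three places round the front and sides of the crucible.
- wide_jar: Round clear glass jar, 58 mm across up to 74 mm, with a wide flat aluminium lid 50 mm across from 86 to 108 mm (top). About 0.2 kg. Origin at the centre of its underside, z up. Starts in the tray, at one of three places round the front and sides of the crucible.
- crucible: Small open white porcelain crucible, tapered: 28 mm across the foot, 41 mm at 26 mm height, 43 mm at the rim, 36 mm high, wall 3 mm; about 45 g. Origin at the centre of its underside, z up. Starts near the middle of the tray, ringed on its near side and both sides by the two bottles and the jar (centres about 62 mm from its own).
- tray: Fixed plywood apparatus tray, 225 mm (its x) by 250 mm (its y), floor 10 mm above the table, rim 18 mm above the table and 8 mm thick. Origin at the table surface under its centre; x points to its back, away from the robot.
- mat: Fixed pale heatproof mat, 200 x 200 mm and 6 mm thick, empty at the start. Origin at the table surface under its centre, so its top is at z = 6 mm; x and y along its sides.
- balance: Fixed top-pan balance, 205 x 170 mm, white, with a round steel pan 120 mm across whose flat top is 65 mm above the table. Origin at the table surface directly under the pan's centre; the display is on its -x side, which faces the robot.
- basin: White porcelain evaporating basin, bowl-shaped, 68 mm across, 26 mm high, with a small spout; in the back left part of the tray (as the robot sees it). Leave it. Origin at the centre of its underside.
- measuring_cylinder: Slim clear measuring cylinder, tube 22 mm across, 125 mm high, on a white round foot 48 mm across; in the back right part of the tray (as the robot sees it). Leave it. Origin at the centre of its underside.
Things that resemble listed ones, but are neither listed nor needed, are in the scene too. What is shaped like the wide_jar but green is not meant.

How it is judged:
On the way, in this order (a step that is already met when the one before it is completed fails the run):
1. both bottles and the jar stand on the heatproof mat, upright and released (x of reagent_bottle in the frame of mat between -0.1 and 0.1 m and y of reagent_bottle in the frame of mat between -0.1 and 0.1 m and height (world z) of reagent_bottle between 0.003 and 0.01 m and angle between each of reagent_bottle, square_bottle, wide_jar's own z axis and vertical below 0.1 rad and contact force between each of reagent_bottle, square_bottle, wide_jar and the fingers below 0.05 N and linear speed of each of reagent_bottle, square_bottle, wide_jar below 0.02 m/s and x of square_bottle in the frame of mat between -0.1 and 0.1 m and y of square_bottle in the frame of mat between -0.1 and 0.1 m and height (world z) of square_bottle between 0.003 and 0.01 m and x of wide_jar in the frame of mat between -0.1 and 0.1 m and y of wide_jar in the frame of mat between -0.1 and 0.1 m and height (world z) of wide_jar between 0.003 and 0.01 m), for 0.2 s.
2. the crucible stands upright in the middle of the balance pan, released (horizontal distance between crucible and balance below 0.015 m and height (world z) of crucible between 0.061 and 0.069 m and angle between crucible's own z axis and vertical below 0.1 rad and contact force between crucible and the fingers below 0.05 N and linear speed of crucible below 0.02 m/s), for 0.2 s.
At the end, for the whole second after the job is handed in: Crucible upright on the balance pan, within 15 mm of its centre; bottles and jar each upright in the tray within 15 mm of where it started; all released and at rest; basin and measuring cylinder upright within 20 mm of where they started (all of step 2 and distance of each of reagent_bottle, square_bottle, wide_jar from where it was at the start of the episode below 0.015 m and angle between each of reagent_bottle, square_bottle, wide_jar's own z axis and vertical below 0.1 rad and contact force between each of reagent_bottle, square_bottle, wide_jar and the fingers below 0.05 N and linear speed of each of reagent_bottle, square_bottle, wide_jar below 0.02 m/s and distance of each of basin, measuring_cylinder from where it was at the start of the episode below 0.02 m and angle between each of basin, measuring_cylinder's own z axis and vertical below 0.15 rad); the robot touches nothing.
It fails at once if a bottle, the jar or the crucible is tipped (leans more than about 35 degrees) (angle between any of reagent_bottle, square_bottle, wide_jar, crucible's own z axis and vertical above 0.6 rad).
It fails at once if the basin or the measuring cylinder is knocked over or pushed out of place (angle between any of basin, measuring_cylinder's own z axis and vertical above 0.6 rad or distance of any of basin, measuring_cylinder from where it was at the start of the episode above 0.03 m).
It fails at once if a bottle, the jar or the crucible is dropped (falls freely by more than about 15 mm) ((linear speed of reagent_bottle above 0.55 m/s and contact force between reagent_bottle and the fingers below 0.01 N) or (linear speed of square_bottle above 0.55 m/s and contact force between square_bottle and the fingers below 0.01 N) or (linear speed of wide_jar above 0.55 m/s and contact force between wide_jar and the fingers below 0.01 N) or (linear speed of crucible above 0.55 m/s and contact force between crucible and the fingers below 0.01 N)).
It also fails if it takes over 131 s, if anything falls off the work surface, if the arm or the gripper's body presses on something with over 40 N, if the wrist force passes 120 N, or if a joint passes its speed limit or range.

## Working session

There is one attempt and no reset: what is moved stays moved. The work goes in short steps, Python scripts to look and compute and a tool call to move; the robot and the scene stay as the last step left them, time stands still between calls to the robot, and variables do not carry over. Pictures are saved under pics/ and viewed, at most 14 in all, crops included, and the job is handed in when it is done.

Besides the shell and the picture viewer there is one more tool, called after "Request:" in YAML: its name, and indented under it one key for each argument. move_arm: Moves the arm, as the interface text tells. Its arguments: {"type":"object","properties":{"rows":{"type":"array","items":{"type":"object","properties":{"x":{"type":"number"},"y":{"type":"number"},"z":{"type":"number"},"roll":{"type":"number"},"gripper":{"type":"number"}}}}},"required":["rows"]}

```bash
mkdir -p pics; ls
python3 - <<'E'
from workcell import state, snapshot
import cv2
for n in("side","top"):
    s=snapshot(n); cv2.imwrite(f"pics/{n}0.png",s["color"][:,:,::-1])
    print(n,s["fx"],s["fy"],s["cx"],s["cy"],s["dist"],s["origin"],s["attitude"])
s=state();print(s["t"],s["tool_pos"],s["tool_rot"],s["grip_width"])
E
```

```text
pics
side 480.91991439671204 480.91991439671204 256.81638544680055 195.9993820785296 [-0.10223081  0.          0.          0.          0.        ] [0.0214303  1.05873006 0.98028822] [[-0.92136558 -0.24760431  0.29962906]
 [-0.38869357  0.58360894 -0.71296417]
 [ 0.00166681 -0.77336453 -0.6339594 ]]
top 390.4734945277111 390.4734945277111 255.28402469818766 195.95866755382994 [0.03533529 0.         0.         0.         0.        ] [ 0.39532799 -0.00852364  1.07528885] [[-0.01905004 -0.99759089  0.06670466]
 [-0.99945732  0.02079394  0.02554749]
 [-0.02687299 -0.06618178 -0.99744564]]
0.1 [ 0.16395157 -0.49818516  0.24120073] [[ 9.49908043e-01  3.12529249e-01 -4.22480906e-04]
 [ 3.12529428e-01 -9.49905734e-01  2.11035710e-03]
 [ 2.58231284e-04 -2.13668290e-03 -9.99997684e-01]] 0.9963892494925847
```

View pics/top0.png

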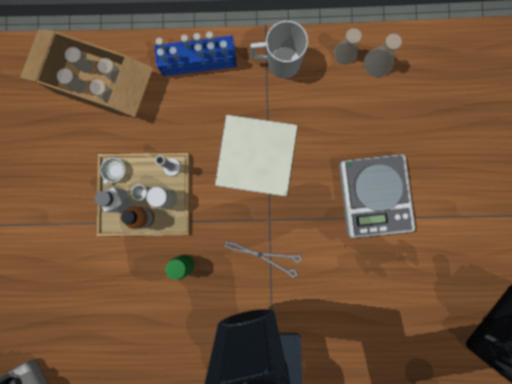

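View pics/side0.png

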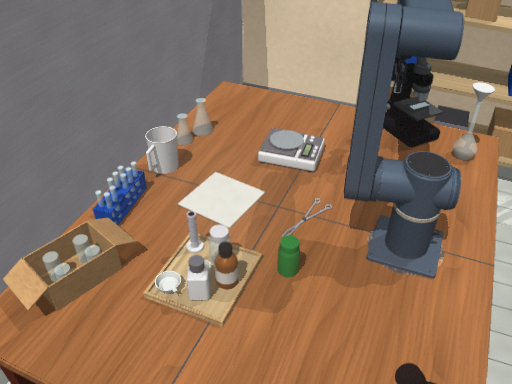

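Top view: tray around (143,195) with basin (113,170), cylinder (165,163), square bottle with grey cap (103,199), amber bottle (133,217), jar lid (157,197) and crucible (139,192). The mat is at (257,155) and the pan at (380,187). Side view: crucible hidden behind the bottles, bottles at (200,278) and (227,265), jar at (219,236).
Look-alikes: the green jar (180,267) is not meant, the lidded vials in the box (85,75) are not either, and the basin (113,170) is larger than the crucible (139,192).

```bash
cat > h.py <<'E'
import numpy as np, cv2
from workcell import state, snapshot
def ray(s,u,v):
    K=np.array([[s["fx"],0,s["cx"]],[0,s["fy"],s["cy"]],[0,0,1]])
    p=cv2.undistortPoints(np.array([[[u,v]]],float),K,np.array(s["dist"]))[0,0]
    d=np.array(s["attitude"])@np.array([p[0],p[1],1]); return np.array(s["origin"]),d/np.linalg.norm(d)
def plane(s,u,v,z):
    o,d=ray(s,u,v); return o+d*(z-o[2])/d[2]
def tri(s1,p1,s2,p2):
    o1,d1=ray(s1,*p1);o2,d2=ray(s2,*p2)
    t=np.linalg.lstsq(np.array([d1,-d2]).T,o2-o1,rcond=None)[0]
    a,b=o1+t[0]*d1,o2+t[1]*d2; return (a+b)/2,np.linalg.norm(a-b)
def proj(s,P):
    R=np.array(s["attitude"]);K=np.array([[s["fx"],0,s["cx"]],[0,s["fy"],s["cy"]],[0,0,1]])
    return cv2.projectPoints(np.array(P,float).reshape(-1,1,3),cv2.Rodrigues(R.T)[0],-R.T@np.array(s["origin"]),K,np.array(s["dist"]))[0][:,0]
def crop(s,x0,y0,w,h,k,name):
    c=s["color"][y0:y0+h,x0:x0+w,::-1]; cv2.imwrite(name,cv2.resize(c,None,fx=k,fy=k,interpolation=cv2.INTER_CUBIC))
E
python3 - <<'E'
from h import *
t=snapshot("top");s=snapshot("side")
crop(t,92,145,105,95,6,"pics/tc.png"); crop(s,140,200,130,125,4.6,"pics/sc.png")
for n,(x0,y0,x1,y1) in dict(mat=(205,105,305,205)).items():
    c=t["color"].astype(int); m=(c.min(2)>185).astype(np.uint8); m[:y0]=0;m[y1:]=0;m[:,:x0]=0;m[:,x1:]=0
    k=max(cv2.findContours(m,0,2)[0],key=cv2.contourArea); r=cv2.minAreaRect(k); print(r)
    b=cv2.boxPoints(r); P=[plane(t,*q,.006) for q in b]; print(np.round(P,3),np.mean(P,0), [np.linalg.norm(P[i]-P[i-1]) for i in range(4)])
E
```

```text
((255.8954315185547, 155.0902099609375), (69.44977569580078, 68.34120178222656), 8.61564826965332)
[[ 0.503  0.125  0.006]
 [ 0.691  0.094  0.006]
 [ 0.657 -0.096  0.006]
 [ 0.47  -0.063  0.006]] [0.5804069  0.01524411 0.006     ] [np.float64(0.19112996340589933), np.float64(0.1908028199948848), np.float64(0.19297311800196332), np.float64(0.1895793716131774)]
```

View pics/tc.png

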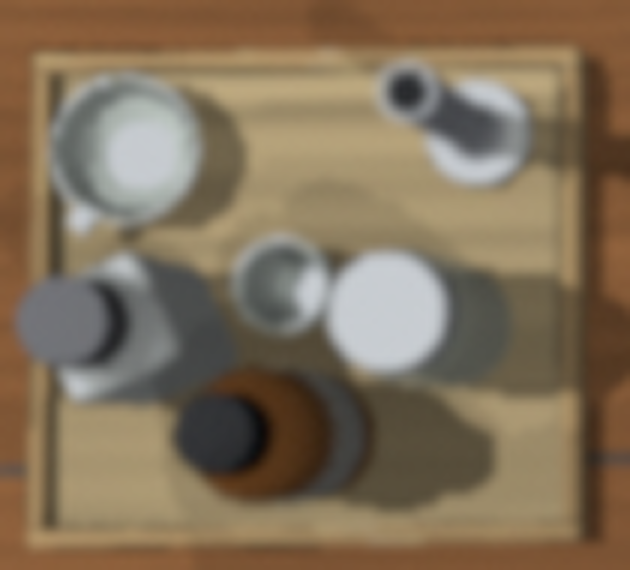

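View pics/sc.png

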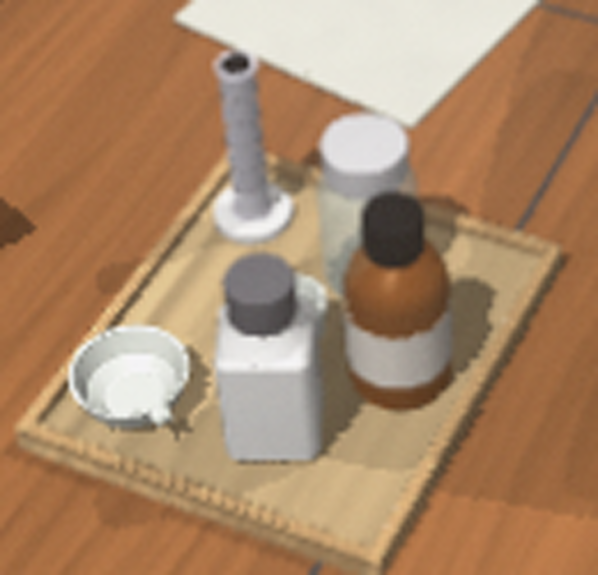

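The crops confirm the choice. Top cap centres are at (63,321) square, (215,436) amber and (388,311) jar lid, with the crucible rim at (281,285) (crop pixels). In the side view the square is at (260,270), amber at (393,208) and jar at (364,143). The green jar is outside the crop.

Run:
```python
from h import *
t=snapshot("top");s=snapshot("side")
T=lambda u,v:((u+.5)/6-.5+92,(v+.5)/6-.5+145)
S=lambda u,v:((u+.5)/4.6-.5+140,(v+.5)/4.6-.5+200)
for n,a,b,h in [("square",(63,321),(260,270),.133),("amber",(215,436),(393,208),.140),("jar",(388,311),(364,143),.118),("cyl",(408,90),(236,62),.135)]:
    print(n,np.round(tri(t,T(*a),s,S(*b))[0],4),tri(t,T(*a),s,S(*b))[1],np.round(plane(t,*T(*a),h),4))
print("cruc",plane(t,*T(281,285),.046)); C=plane(t,*T(281,285),.046)
print("cruc rim right edge side, plane .046", plane(s,*S(327,297),.046))
print("basin",plane(t,*T(128,147),.036),"foot",plane(t,*T(480,133),.012))
print("tray corners",[np.round(plane(t,*T(*p),.018),3) for p in((33,55),(578,48),(583,538),(28,543))])
# square bottle yaw: shoulder diagonal corners
print([np.round(plane(t,*T(*p),.094),4) for p in((123,250),(180,345),(75,400))])
g=np.zeros((600,800,3),np.uint8)
a=cv2.resize(t["color"][145:245,330:425,::-1],None,fx=4.2,fy=4.2,interpolation=2);b=cv2.resize(s["color"][120:175,250:335,::-1],None,fx=4.5,fy=4.5,interpolation=2)
g[:a.shape[0],:a.shape[1]]=a;g[:b.shape[0],400:400+b.shape[1]]=b;cv2.imwrite("pics/bal.png",g[:425])
```

```text
square [0.4608 0.3857 0.1393] 0.0006333303741577117 [0.4609 0.3882 0.133 ]
amber [0.4137 0.3225 0.1449] 0.0017618824059366298 [0.413  0.3239 0.14  ]
jar [0.4636 0.2603 0.1196] 0.0008296507708292134 [0.4633 0.2606 0.118 ]
cyl [0.5517 0.2464 0.1389] 0.0007214027810767997 [0.552  0.2474 0.135 ]
cruc [0.48095667 0.3282704  0.046     ]
cruc rim right edge side, plane .046 [0.46472865 0.31465433 0.046     ]
basin [0.54538125 0.40033695 0.036     ] foot [0.55186393 0.24777167 0.012     ]
tray corners [array([0.591, 0.451, 0.018]), array([0.589, 0.201, 0.018]), array([0.366, 0.201, 0.018]), array([0.369, 0.452, 0.018])]
[array([0.4932, 0.3795, 0.094 ]), array([0.4525, 0.3552, 0.094 ]), array([0.4302, 0.3993, 0.094 ])]
```

View pics/bal.png

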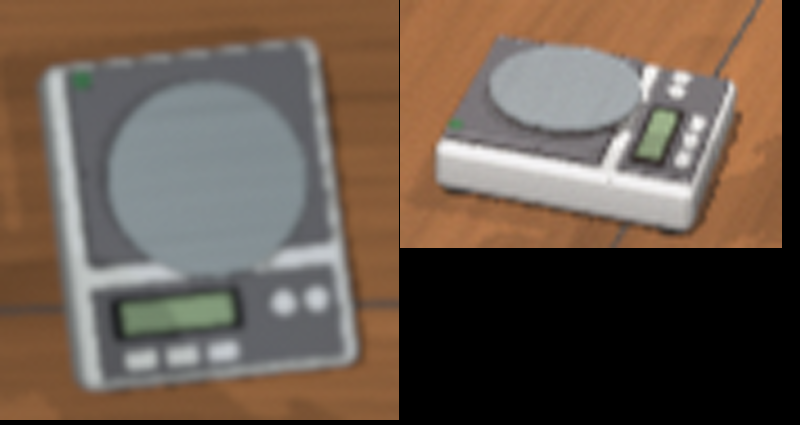

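Balance crop: pan centre is at (207,178) in the top part and (168,88) in the side part. Next I compute its position and turn the tool. Yaw 180° makes the fingers close along world y, and keeps joint 6 in range.

Run:
```python
from h import *
t=snapshot("top");s=snapshot("side")
a=(330+207.5/4.2-.5,145+178.5/4.2-.5);b=(250+168.5/4.5-.5,120+88.5/4.5-.5)
print(tri(t,a,s,b),plane(t,*a,.065))
```

```text
(array([ 0.47877094, -0.30021411,  0.06636663]), np.float64(0.0009207970014419118)) [ 0.47931871 -0.30045558  0.065     ]
```

Request:
move_arm:
  rows:
    - {"roll": -8.5,"gripper": 0.1}
    - {"roll": -8.5}
    - {"roll": -8.5}
    - {"roll": -8.5}
    - {"roll": -8.5}
    - {"roll": -8.5}
    - {"roll": -8.5}
    - {"roll": -8.5}
    - {"roll": -8.5}
    - {"roll": -8.5}

```text
invalid input at $.rows[0]: expected keys x, y, z, roll, gripper
```

Request:
move_arm:
  rows:
    - {"roll": -8.5}
    - {"roll": -8.5}
    - {"roll": -8.5}
    - {"roll": -8.5}
    - {"roll": -8.5}
    - {"roll": -8.5}
    - {"roll": -8.5}
    - {"roll": -8.5}
    - {"roll": -8.8}
    - {}

```text
invalid input at $.rows[0]: expected keys x, y, z, roll, gripper
```

Request:
move_arm:
  rows:
    - {"x": 0,"y": 0,"z": 0,"roll": -8.5,"gripper": 0.1}
    - {"x": 0,"y": 0,"z": 0,"roll": -8.5,"gripper": 0.1}
    - {"x": 0,"y": 0,"z": 0,"roll": -8.5,"gripper": 0.1}
    - {"x": 0,"y": 0,"z": 0,"roll": -8.5,"gripper": 0.1}
    - {"x": 0,"y": 0,"z": 0,"roll": -8.5,"gripper": 0.1}
    - {"x": 0,"y": 0,"z": 0,"roll": -8.5,"gripper": 0.1}
    - {"x": 0,"y": 0,"z": 0,"roll": -8.5,"gripper": 0.1}
    - {"x": 0,"y": 0,"z": 0,"roll": -8.5,"gripper": 0.1}
    - {"x": 0,"y": 0,"z": 0,"roll": -8.5,"gripper": 0.1}
    - {"x": 0,"y": 0,"z": 0,"roll": -8.5,"gripper": 0.1}

```text
t: 1.4
tool_pos: [0.1641, -0.4987, 0.2423]
tool_rot: [[-0.234, 0.972, -0.0], [0.972, 0.234, -0.0], [-0.0, -0.0, -1.0]]
force: [0.1, -0.8, -0.5]
grip_width: 0.899
grasp_force: 0.0
```

Request:
move_arm:
  rows:
    - {"x": 0,"y": 0,"z": 0,"roll": -8.5,"gripper": 0.1}
    - {"x": 0,"y": 0,"z": 0,"roll": -8.5,"gripper": 0.1}
    - {"x": 0,"y": 0,"z": 0,"roll": -8.5,"gripper": 0.1}
    - {"x": 0,"y": 0,"z": 0,"roll": -8.5,"gripper": 0.1}
    - {"x": 0,"y": 0,"z": 0,"roll": -8.5,"gripper": 0.1}
    - {"x": 0,"y": 0,"z": 0,"roll": -8.5,"gripper": 0.1}
    - {"x": 0,"y": 0,"z": 0,"roll": -8.5,"gripper": 0.1}
    - {"x": 0,"y": 0,"z": 0,"roll": -8.5,"gripper": 0.1}
    - {"x": 0,"y": 0,"z": 0,"roll": -8.8,"gripper": 0.1}
    - {"x": 0,"y": 0,"z": 0,"roll": 0,"gripper": 0.1}

```text
t: 2.4
tool_pos: [0.1641, -0.4987, 0.2423]
tool_rot: [[-1.0, 0.004, 0.0], [0.004, 1.0, 0.0], [-0.0, 0.0, -1.0]]
force: [-0.5, -0.0, -1.1]
grip_width: 0.904
grasp_force: 0.0
```

Request:
move_arm:
  rows:
    - {"x": -0.015,"y": 0.038,"z": 0,"roll": 0,"gripper": 0.1}
    - {"x": -0.015,"y": 0.038,"z": 0,"roll": 0,"gripper": 0.1}
    - {"x": -0.015,"y": 0.038,"z": 0,"roll": 0,"gripper": 0.1}
    - {"x": -0.015,"y": 0.038,"z": 0,"roll": 0,"gripper": 0.1}
    - {"x": -0.015,"y": 0.038,"z": 0,"roll": 0,"gripper": 0.1}
    - {"x": -0.015,"y": 0.038,"z": 0,"roll": 0,"gripper": 0.1}
    - {"x": -0.015,"y": 0.038,"z": 0,"roll": 0,"gripper": 0.1}
    - {"x": -0.015,"y": 0.038,"z": 0,"roll": 0,"gripper": 0.1}
    - {"x": -0.015,"y": 0.038,"z": 0,"roll": 0,"gripper": 0.1}
    - {"x": -0.015,"y": 0.038,"z": 0,"roll": 0,"gripper": 0.1}

```text
t: 3.4
tool_pos: [0.3157, -0.1178, 0.2426]
tool_rot: [[-1.0, 0.008, 0.001], [0.008, 1.0, -0.001], [-0.001, -0.001, -1.0]]
force: [1.1, -0.0, 0.3]
grip_width: 0.901
grasp_force: 0.0
```

Request:
move_arm:
  rows:
    - {"x": -0.015,"y": 0.038,"z": 0,"roll": 0,"gripper": 0.1}
    - {"x": -0.015,"y": 0.038,"z": 0,"roll": 0,"gripper": 0.1}
    - {"x": -0.015,"y": 0.038,"z": 0,"roll": 0,"gripper": 0.1}
    - {"x": -0.015,"y": 0.038,"z": 0,"roll": 0,"gripper": 0.1}
    - {"x": -0.015,"y": 0.038,"z": 0,"roll": 0,"gripper": 0.1}
    - {"x": -0.015,"y": 0.038,"z": 0,"roll": 0,"gripper": 0.1}
    - {"x": -0.015,"y": 0.038,"z": 0,"roll": 0,"gripper": 0.1}
    - {"x": -0.015,"y": 0.038,"z": 0,"roll": 0,"gripper": 0.1}
    - {"x": -0.015,"y": 0.038,"z": 0,"roll": 0,"gripper": 0.1}
    - {"x": -0.015,"y": 0.038,"z": 0,"roll": 0,"gripper": 0.1}

```text
t: 4.4
tool_pos: [0.467, 0.2621, 0.2423]
tool_rot: [[-1.0, 0.007, 0.001], [0.007, 1.0, -0.0], [-0.001, -0.0, -1.0]]
force: [0.7, 0.0, 0.3]
grip_width: 0.899
grasp_force: 0.0
```

Request:
move_arm:
  rows:
    - {"x": 0.003,"y": -0.001,"z": 0.02,"roll": 0,"gripper": 0.1}
    - {"x": 0,"y": 0,"z": 0.03,"roll": 0,"gripper": 0.1}
    - {"x": 0,"y": 0,"z": 0.03,"roll": 0,"gripper": 0.1}
    - {"x": 0,"y": 0,"z": 0.02,"roll": 0,"gripper": 0.1}
    - {"x": 0,"y": 0,"z": 0.01,"roll": 0,"gripper": 0.1}

```text
t: 4.9
tool_pos: [0.4621, 0.2587, 0.1296]
tool_rot: [[-1.0, 0.006, -0.004], [0.006, 1.0, -0.002], [0.004, -0.002, -1.0]]
force: [-0.2, 1.0, 0.1]
grip_width: 0.9
grasp_force: 0.0
```

Run:
```python
from h import *
t=snapshot("top");s=snapshot("side")
g=np.zeros((480,800,3),np.uint8)
a=cv2.resize(t["color"][130:245,85:215,::-1],None,fx=3,fy=3,interpolation=2);b=cv2.resize(s["color"][160:310,150:280,::-1],None,fx=3,fy=3,interpolation=2)
g[:a.shape[0],:a.shape[1]]=a;g[:b.shape[0],400:400+b.shape[1]]=b;cv2.imwrite("pics/j1.png",g)
```

```text
(no output)
```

View pics/j1.png

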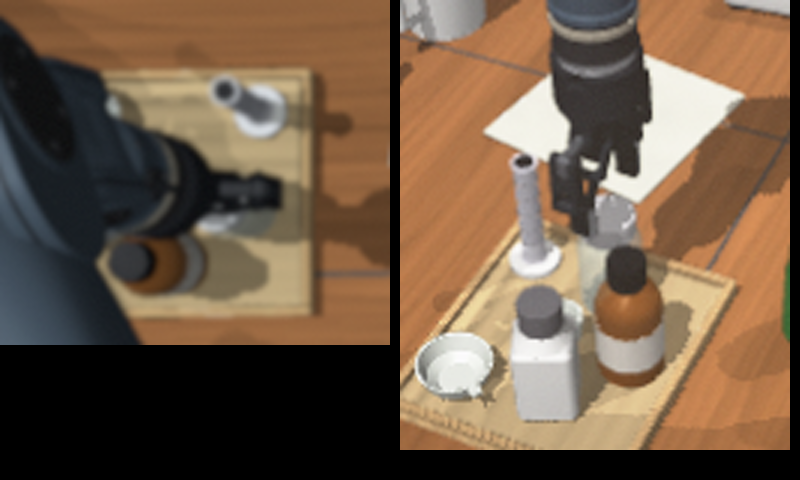

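Run:
```python
from h import *
t=snapshot("top");s=snapshot("side");p=np.array(state()["tool_pos"]);print(p,np.array(state()["tool_rot"]).round(4))
for d in((0,0,0),(0,.045,-.005),(0,-.045,-.005),(0,-.045,.03)):
    q=p+d; a=proj(t,q)[0];b=proj(s,q)[0]; print(d,(a-[85,130])*3,(b-[150,160])*3+[400,0])
for n,q in(("lid",(.4635,.2605,.118)),):
    a=proj(t,q)[0];b=proj(s,q)[0]; print(n,(a-[85,130])*3,(b-[150,160])*3+[400,0])
```

```text
[0.464184   0.25942257 0.13332345] [[-1.0e+00  4.6e-03  1.3e-03]
 [ 4.6e-03  1.0e+00  5.0e-04]
 [-1.3e-03  5.0e-04 -1.0e+00]]
(0, 0, 0) [209.84768074 196.91604198] [605.72582078 199.74255267]
(0, 0.045, -0.005) [156.45496599 198.47654454] [582.24993918 237.71174929]
(0, -0.045, -0.005) [266.72130819 196.17751145] [628.62382672 171.9132125 ]
(0, -0.045, 0.03) [256.22298312 193.1582813 ] [627.05214977 141.89073003]
lid [213.8290148  199.01982148] [606.75799801 213.69149644]
```

Projected fingertips agree with the picture: tips straddle the lid, with its centre at (607,214) in the side crop. Next: lower and grip the jar.

Request:
move_arm:
  rows:
    - {"x": 0,"y": 0,"z": 0.015,"roll": 0,"gripper": 0.1}
    - {"x": 0,"y": 0,"z": 0.015,"roll": 0,"gripper": 0.1}
    - {"x": 0,"y": 0,"z": 0,"roll": 0,"gripper": 0.1}
    - {"x": 0,"y": 0,"z": 0,"roll": 0,"gripper": 0.7}
    - {"x": 0,"y": 0,"z": 0,"roll": 0,"gripper": 0.7}
    - {"x": 0,"y": 0,"z": 0,"roll": 0,"gripper": 0.7}
    - {"x": 0,"y": 0,"z": 0,"roll": 0,"gripper": 0.7}
    - {"x": 0,"y": 0,"z": 0,"roll": 0,"gripper": 0.7}
    - {"x": 0,"y": 0,"z": 0,"roll": 0,"gripper": 0.7}
    - {"x": 0,"y": 0,"z": 0,"roll": 0,"gripper": 0.7}

```text
t: 6.1
tool_pos: [0.4641, 0.2594, 0.1029]
tool_rot: [[-1.0, 0.003, 0.001], [0.003, 1.0, 0.0], [-0.001, 0.0, -1.0]]
force: [0.1, 0.2, 2.4]
grip_width: 0.565
grasp_force: 62.2
```

Request:
move_arm:
  rows:
    - {"x": 0,"y": 0,"z": -0.01,"roll": 0,"gripper": 0.7}
    - {"x": 0,"y": 0,"z": -0.02,"roll": 0,"gripper": 0.7}
    - {"x": 0,"y": 0,"z": -0.03,"roll": 0,"gripper": 0.7}
    - {"x": 0,"y": 0,"z": -0.03,"roll": 0,"gripper": 0.7}
    - {"x": 0,"y": 0,"z": -0.03,"roll": 0,"gripper": 0.7}
    - {"x": 0,"y": 0,"z": -0.02,"roll": 0,"gripper": 0.7}
    - {"x": 0,"y": 0,"z": -0.01,"roll": 0,"gripper": 0.7}
    - {"x": -0.008,"y": -0.012,"z": 0,"roll": 0,"gripper": 0.7}
    - {"x": -0.016,"y": -0.024,"z": 0,"roll": 0,"gripper": 0.7}
    - {"x": -0.02,"y": -0.03,"z": 0,"roll": 0,"gripper": 0.7}

```text
t: 7.1
tool_pos: [0.507, 0.1922, 0.2504]
tool_rot: [[-1.0, 0.001, -0.003], [0.001, 1.0, -0.001], [0.003, -0.001, -1.0]]
force: [0.0, 0.2, -1.2]
grip_width: 0.567
grasp_force: 62.2
```

Request:
move_arm:
  rows:
    - {"x": -0.022,"y": -0.033,"z": 0,"roll": 0,"gripper": 0.7}
    - {"x": -0.022,"y": -0.033,"z": 0,"roll": 0,"gripper": 0.7}
    - {"x": -0.022,"y": -0.033,"z": 0,"roll": 0,"gripper": 0.7}
    - {"x": -0.022,"y": -0.033,"z": 0,"roll": 0,"gripper": 0.7}
    - {"x": -0.022,"y": -0.032,"z": 0,"roll": 0,"gripper": 0.7}
    - {"x": -0.014,"y": -0.019,"z": 0,"roll": 0,"gripper": 0.7}
    - {"x": -0.008,"y": -0.01,"z": 0,"roll": 0,"gripper": 0.7}
    - {"x": 0,"y": 0,"z": 0.02,"roll": 0,"gripper": 0.7}
    - {"x": 0,"y": 0,"z": 0.03,"roll": 0,"gripper": 0.7}
    - {"x": 0,"y": 0,"z": 0.03,"roll": 0,"gripper": 0.7}

```text
t: 8.1
tool_pos: [0.6384, -0.0005, 0.1707]
tool_rot: [[-1.0, 0.003, -0.001], [0.003, 1.0, 0.0], [0.001, 0.0, -1.0]]
force: [0.0, -0.6, -2.1]
grip_width: 0.568
grasp_force: 62.2
```

Request:
move_arm:
  rows:
    - {"x": 0,"y": 0,"z": 0.03,"roll": 0,"gripper": 0.7}
    - {"x": 0,"y": 0,"z": 0.02,"roll": 0,"gripper": 0.7}
    - {"x": 0,"y": 0,"z": 0.01,"roll": 0,"gripper": 0.7}
    - {"x": 0,"y": 0,"z": 0.005,"roll": 0,"gripper": 0.7}
    - {"x": 0,"y": 0,"z": 0.003,"roll": 0,"gripper": 0.7}
    - {"x": 0,"y": 0,"z": 0.002,"roll": 0,"gripper": 0.7}
    - {"x": 0,"y": 0,"z": 0.002,"roll": 0,"gripper": 0.7}
    - {"x": 0,"y": 0,"z": 0.001,"roll": 0,"gripper": 0.7}
    - {"x": 0,"y": 0,"z": 0,"roll": 0,"gripper": 0.7}

```text
t: 9.0
tool_pos: [0.639, -0.0003, 0.0998]
tool_rot: [[-1.0, 0.003, 0.001], [0.003, 1.0, -0.0], [-0.001, -0.0, -1.0]]
force: [0.6, -0.5, -1.1]
grip_width: 0.566
grasp_force: 62.2
```

Request:
move_arm:
  rows:
    - {"x": 0,"y": 0,"z": 0.001,"roll": 0,"gripper": 0.7}
    - {"x": 0,"y": 0,"z": 0,"roll": 0,"gripper": 0.7}
    - {"x": 0,"y": 0,"z": 0,"roll": 0,"gripper": 0.7}

```text
t: 9.3
tool_pos: [0.6392, -0.0004, 0.0989]
tool_rot: [[-1.0, 0.003, 0.001], [0.003, 1.0, -0.0], [-0.001, -0.0, -1.0]]
force: [0.1, -0.2, -0.1]
grip_width: 0.563
grasp_force: 62.5
```

Request:
move_arm:
  rows:
    - {"x": 0,"y": 0,"z": 0,"roll": 0,"gripper": 0.1}
    - {"x": 0,"y": 0,"z": 0,"roll": 0,"gripper": 0.1}
    - {"x": 0,"y": 0,"z": 0,"roll": 0,"gripper": 0.1}
    - {"x": 0,"y": 0,"z": 0,"roll": 0,"gripper": 0.1}
    - {"x": 0,"y": 0,"z": -0.02,"roll": 0,"gripper": 0.1}
    - {"x": 0,"y": 0,"z": -0.03,"roll": 0,"gripper": 0.1}
    - {"x": 0,"y": 0,"z": -0.03,"roll": 0,"gripper": 0.1}
    - {"x": 0,"y": 0,"z": -0.03,"roll": 0,"gripper": 0.1}
    - {"x": 0,"y": 0,"z": -0.03,"roll": 0,"gripper": 0.1}
    - {"x": 0.012,"y": 0.015,"z": 0,"roll": 0,"gripper": 0.1}

```text
t: 10.3
tool_pos: [0.63, 0.013, 0.2441]
tool_rot: [[-1.0, 0.006, 0.011], [0.006, 1.0, -0.002], [-0.011, -0.002, -1.0]]
force: [0.4, -0.4, 1.2]
grip_width: 0.897
grasp_force: 0.0
```

Request:
move_arm:
  rows:
    - {"x": 0.024,"y": 0.034,"z": 0,"roll": 0,"gripper": 0.1}
    - {"x": 0.024,"y": 0.034,"z": 0,"roll": 0,"gripper": 0.1}
    - {"x": 0.024,"y": 0.034,"z": 0,"roll": 0,"gripper": 0.1}
    - {"x": 0.024,"y": 0.034,"z": 0,"roll": 0,"gripper": 0.1}
    - {"x": 0.024,"y": 0.034,"z": 0,"roll": 0,"gripper": 0.1}
    - {"x": 0.024,"y": 0.034,"z": 0,"roll": 0,"gripper": 0.1}
    - {"x": 0.024,"y": 0.034,"z": 0,"roll": 0,"gripper": 0.1}
    - {"x": 0.024,"y": 0.034,"z": 0,"roll": 0,"gripper": 0.1}
    - {"x": 0.015,"y": 0.025,"z": 0,"roll": 0,"gripper": 0.1}
    - {"x": 0.007,"y": 0.012,"z": 0,"roll": 0,"gripper": 0.1}

```text
t: 11.3
tool_pos: [0.4123, 0.3263, 0.2386]
tool_rot: [[-1.0, 0.0, 0.0], [0.0, 1.0, 0.001], [-0.0, 0.001, -1.0]]
force: [-0.4, 0.2, 0.7]
grip_width: 0.901
grasp_force: 0.0
```

Request:
move_arm:
  rows:
    - {"x": -0.001,"y": -0.002,"z": 0.02,"roll": 0,"gripper": 0.1}
    - {"x": 0,"y": 0,"z": 0.03,"roll": 0,"gripper": 0.1}
    - {"x": 0,"y": 0,"z": 0.03,"roll": 0,"gripper": 0.1}
    - {"x": 0,"y": 0,"z": 0.02,"roll": 0,"gripper": 0.1}
    - {"x": 0,"y": 0,"z": 0.015,"roll": 0,"gripper": 0.1}
    - {"x": 0,"y": 0,"z": 0.005,"roll": 0,"gripper": 0.1}
    - {"x": 0,"y": 0,"z": 0,"roll": 0,"gripper": 0.1}

```text
t: 12.0
tool_pos: [0.4149, 0.322, 0.1179]
tool_rot: [[-1.0, 0.004, -0.001], [0.004, 1.0, -0.001], [0.001, -0.001, -1.0]]
force: [0.8, -0.6, 0.1]
grip_width: 0.902
grasp_force: 0.0
```

Run:
```python
from h import *
t=snapshot("top");s=snapshot("side")
g=np.zeros((480,800,3),np.uint8)
a=cv2.resize(t["color"][115:245,90:310,::-1],None,fx=1.8,fy=1.8,interpolation=2);b=cv2.resize(s["color"][150:310,150:280,::-1],None,fx=3,fy=3,interpolation=2)
g[:a.shape[0],:a.shape[1]]=a;g[:b.shape[0],400:400+b.shape[1]]=b;cv2.imwrite("pics/a1.png",g)
p=np.array(state()["tool_pos"]);print(p, proj(t,(.639,0,.114)),proj(s,p)*3-[50,450])
```

```text
[0.41574895 0.32273448 0.11959278] [[260.36337079 124.09275826]] [[625.12761058 305.76939798]]
```

View pics/a1.png

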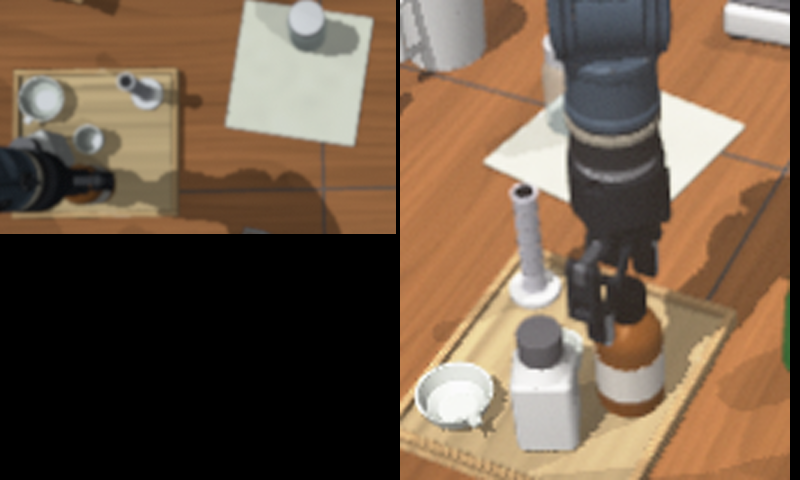

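The near finger sits beside the black cap (628,300) and the jar stands upright on the mat (307,20). Grip the amber bottle.

Request:
move_arm:
  rows:
    - {"x": 0,"y": 0,"z": 0,"roll": 0,"gripper": 0.85}
    - {"x": 0,"y": 0,"z": 0,"roll": 0,"gripper": 0.85}
    - {"x": 0,"y": 0,"z": 0,"roll": 0,"gripper": 0.85}
    - {"x": 0,"y": 0,"z": 0,"roll": 0,"gripper": 0.85}
    - {"x": 0,"y": 0,"z": 0,"roll": 0,"gripper": 0.85}
    - {"x": 0,"y": 0,"z": 0,"roll": 0,"gripper": 0.85}
    - {"x": 0,"y": 0,"z": 0,"roll": 0,"gripper": 0.85}
    - {"x": 0,"y": 0,"z": 0,"roll": 0,"gripper": 0.85}

```text
t: 12.9
tool_pos: [0.4155, 0.323, 0.1194]
tool_rot: [[-1.0, 0.003, 0.002], [0.003, 1.0, 0.001], [-0.002, 0.001, -1.0]]
force: [-0.2, 2.1, 6.3]
grip_width: 0.379
grasp_force: 59.8
```

Request:
move_arm:
  rows:
    - {"x": 0,"y": 0,"z": -0.01,"roll": 0,"gripper": 0.85}
    - {"x": 0,"y": 0,"z": -0.02,"roll": 0,"gripper": 0.85}
    - {"x": 0,"y": 0,"z": -0.03,"roll": 0,"gripper": 0.85}
    - {"x": 0,"y": 0,"z": -0.03,"roll": 0,"gripper": 0.85}
    - {"x": 0,"y": 0,"z": -0.03,"roll": 0,"gripper": 0.85}
    - {"x": 0,"y": 0,"z": -0.02,"roll": 0,"gripper": 0.85}
    - {"x": 0,"y": 0,"z": -0.01,"roll": 0,"gripper": 0.85}
    - {"x": -0.008,"y": -0.013,"z": 0,"roll": 0,"gripper": 0.85}
    - {"x": -0.016,"y": -0.025,"z": 0,"roll": 0,"gripper": 0.85}
    - {"x": -0.02,"y": -0.032,"z": 0,"roll": 0,"gripper": 0.85}

```text
t: 13.9
tool_pos: [0.458, 0.2512, 0.266]
tool_rot: [[-1.0, 0.001, -0.004], [0.001, 1.0, -0.002], [0.004, -0.002, -1.0]]
force: [1.8, -0.1, -3.2]
grip_width: 0.382
grasp_force: 60.0
```

Request:
move_arm:
  rows:
    - {"x": -0.02,"y": -0.033,"z": 0,"roll": 0,"gripper": 0.85}
    - {"x": -0.02,"y": -0.033,"z": 0,"roll": 0,"gripper": 0.85}
    - {"x": -0.02,"y": -0.033,"z": 0,"roll": 0,"gripper": 0.85}
    - {"x": -0.02,"y": -0.033,"z": 0,"roll": 0,"gripper": 0.85}
    - {"x": -0.02,"y": -0.032,"z": 0,"roll": 0,"gripper": 0.85}
    - {"x": -0.014,"y": -0.019,"z": 0,"roll": 0,"gripper": 0.85}
    - {"x": -0.007,"y": -0.01,"z": 0,"roll": 0,"gripper": 0.85}
    - {"x": 0,"y": 0,"z": 0.02,"roll": 0,"gripper": 0.85}
    - {"x": 0,"y": 0,"z": 0.03,"roll": 0,"gripper": 0.85}
    - {"x": 0,"y": 0,"z": 0.03,"roll": 0,"gripper": 0.85}

```text
t: 14.9
tool_pos: [0.5783, 0.0587, 0.1865]
tool_rot: [[-1.0, 0.003, -0.001], [0.003, 1.0, 0.0], [0.001, 0.0, -1.0]]
force: [0.8, 0.2, -2.8]
grip_width: 0.382
grasp_force: 60.1
```

Request:
move_arm:
  rows:
    - {"x": 0,"y": 0,"z": 0.03,"roll": 0,"gripper": 0.85}
    - {"x": 0,"y": 0,"z": 0.02,"roll": 0,"gripper": 0.85}
    - {"x": 0,"y": 0,"z": 0.01,"roll": 0,"gripper": 0.85}
    - {"x": 0,"y": 0,"z": 0.005,"roll": 0,"gripper": 0.85}
    - {"x": 0,"y": 0,"z": 0.003,"roll": 0,"gripper": 0.85}
    - {"x": 0,"y": 0,"z": 0.002,"roll": 0,"gripper": 0.85}
    - {"x": 0,"y": 0,"z": 0.002,"roll": 0,"gripper": 0.85}
    - {"x": 0,"y": 0,"z": 0.001,"roll": 0,"gripper": 0.85}
    - {"x": 0,"y": 0,"z": 0,"roll": 0,"gripper": 0.85}

```text
t: 15.8
tool_pos: [0.5792, 0.0589, 0.1158]
tool_rot: [[-1.0, 0.003, 0.001], [0.003, 1.0, 0.0], [-0.001, 0.0, -1.0]]
force: [-0.4, 0.6, -2.7]
grip_width: 0.383
grasp_force: 60.1
```

Request:
move_arm:
  rows:
    - {"x": 0,"y": 0,"z": 0.001,"roll": 0,"gripper": 0.85}
    - {"x": 0,"y": 0,"z": 0,"roll": 0,"gripper": 0.85}
    - {"x": 0,"y": 0,"z": 0,"roll": 0,"gripper": 0.85}

```text
t: 16.1
tool_pos: [0.5795, 0.0589, 0.1154]
tool_rot: [[-1.0, 0.003, 0.002], [0.003, 1.0, 0.0], [-0.002, 0.0, -1.0]]
force: [-0.8, 0.1, 1.5]
grip_width: 0.382
grasp_force: 60.7
```

Request:
move_arm:
  rows:
    - {"x": 0,"y": 0,"z": 0,"roll": 0,"gripper": 0.1}
    - {"x": 0,"y": 0,"z": 0,"roll": 0,"gripper": 0.1}
    - {"x": 0,"y": 0,"z": 0,"roll": 0,"gripper": 0.1}
    - {"x": 0,"y": 0,"z": 0,"roll": 0,"gripper": 0.1}
    - {"x": 0,"y": 0,"z": -0.02,"roll": 0,"gripper": 0.1}
    - {"x": 0,"y": 0,"z": -0.03,"roll": 0,"gripper": 0.1}
    - {"x": 0,"y": 0,"z": -0.03,"roll": 0,"gripper": 0.1}
    - {"x": 0,"y": 0,"z": -0.03,"roll": 0,"gripper": 0.1}
    - {"x": 0,"y": 0,"z": -0.01,"roll": 0,"gripper": 0.1}
    - {"x": 0.006,"y": 0.016,"z": 0,"roll": 0,"gripper": 0.1}

```text
t: 17.1
tool_pos: [0.5746, 0.0739, 0.2361]
tool_rot: [[-1.0, 0.006, 0.004], [0.006, 1.0, -0.001], [-0.004, -0.001, -1.0]]
force: [0.5, 1.3, -1.2]
grip_width: 0.9
grasp_force: 0.0
```

Request:
move_arm:
  rows:
    - {"x": 0.012,"y": 0.034,"z": 0,"roll": 0,"gripper": 0.1}
    - {"x": 0.012,"y": 0.034,"z": 0,"roll": 0,"gripper": 0.1}
    - {"x": 0.012,"y": 0.034,"z": 0,"roll": 0,"gripper": 0.1}
    - {"x": 0.012,"y": 0.034,"z": 0,"roll": 0,"gripper": 0.1}
    - {"x": 0.012,"y": 0.034,"z": 0,"roll": 0,"gripper": 0.1}
    - {"x": 0.012,"y": 0.034,"z": 0,"roll": 0,"gripper": 0.1}
    - {"x": 0.012,"y": 0.034,"z": 0,"roll": 0,"gripper": 0.1}
    - {"x": 0.012,"y": 0.034,"z": 0,"roll": 0,"gripper": 0.1}
    - {"x": 0.011,"y": 0.026,"z": 0,"roll": 0,"gripper": 0.1}
    - {"x": 0.006,"y": 0.015,"z": 0,"roll": 0,"gripper": 0.1}

```text
t: 18.1
tool_pos: [0.4583, 0.3904, 0.2316]
tool_rot: [[-1.0, 0.0, -0.004], [0.0, 1.0, -0.002], [0.004, -0.002, -1.0]]
force: [0.1, -0.1, -0.3]
grip_width: 0.902
grasp_force: 0.0
```

Request:
move_arm:
  rows:
    - {"x": -0.001,"y": -0.003,"z": 0.02,"roll": 0,"gripper": 0.1}
    - {"x": 0,"y": 0,"z": 0.03,"roll": 0,"gripper": 0.1}
    - {"x": 0,"y": 0,"z": 0.03,"roll": 0,"gripper": 0.1}
    - {"x": 0,"y": 0,"z": 0.02,"roll": 0,"gripper": 0.1}
    - {"x": 0,"y": 0,"z": 0.015,"roll": 0,"gripper": 0.1}
    - {"x": 0,"y": 0,"z": 0.006,"roll": 0,"gripper": 0.1}
    - {"x": 0,"y": 0,"z": 0,"roll": 0,"gripper": 0.1}
    - {"x": 0,"y": 0,"z": 0,"roll": 0,"gripper": 0.1}

```text
t: 18.9
tool_pos: [0.4627, 0.3856, 0.1144]
tool_rot: [[-1.0, 0.004, 0.001], [0.004, 1.0, 0.001], [-0.001, 0.001, -1.0]]
force: [0.2, 1.0, -0.2]
grip_width: 0.9
grasp_force: 0.0
```

Request:
move_arm:
  rows:
    - {"x": 0,"y": 0,"z": 0,"roll": 0,"gripper": 0.85}
    - {"x": 0,"y": 0,"z": 0,"roll": 0,"gripper": 0.85}
    - {"x": 0,"y": 0,"z": 0,"roll": 0,"gripper": 0.85}
    - {"x": 0,"y": 0,"z": 0,"roll": 0,"gripper": 0.85}
    - {"x": 0,"y": 0,"z": 0,"roll": 0,"gripper": 0.85}
    - {"x": 0,"y": 0,"z": 0,"roll": 0,"gripper": 0.85}
    - {"x": 0,"y": 0,"z": 0,"roll": 0,"gripper": 0.85}
    - {"x": 0,"y": 0,"z": 0,"roll": 0,"gripper": 0.85}

```text
t: 19.7
tool_pos: [0.4628, 0.386, 0.1147]
tool_rot: [[-1.0, 0.003, 0.002], [0.003, 1.0, 0.002], [-0.002, 0.002, -1.0]]
force: [0.8, 1.2, 6.3]
grip_width: 0.425
grasp_force: 60.1
```

Request:
move_arm:
  rows:
    - {"x": 0,"y": 0,"z": -0.01,"roll": 0,"gripper": 0.85}
    - {"x": 0,"y": 0,"z": -0.02,"roll": 0,"gripper": 0.85}
    - {"x": 0,"y": 0,"z": -0.03,"roll": 0,"gripper": 0.85}
    - {"x": 0,"y": 0,"z": -0.03,"roll": 0,"gripper": 0.85}
    - {"x": 0,"y": 0,"z": -0.03,"roll": 0,"gripper": 0.85}
    - {"x": 0,"y": 0,"z": -0.02,"roll": 0,"gripper": 0.85}
    - {"x": 0,"y": 0,"z": -0.01,"roll": 0,"gripper": 0.85}
    - {"x": -0.002,"y": -0.013,"z": 0,"roll": 0,"gripper": 0.85}
    - {"x": -0.003,"y": -0.025,"z": 0,"roll": 0,"gripper": 0.85}
    - {"x": -0.005,"y": -0.035,"z": 0,"roll": 0,"gripper": 0.85}

```text
t: 20.7
tool_pos: [0.4708, 0.3112, 0.2606]
tool_rot: [[-1.0, 0.001, -0.004], [0.001, 1.0, -0.002], [0.004, -0.002, -1.0]]
force: [0.9, -0.3, -1.8]
grip_width: 0.43
grasp_force: 60.3
```

Request:
move_arm:
  rows:
    - {"x": -0.006,"y": -0.04,"z": 0,"roll": 0,"gripper": 0.85}
    - {"x": -0.006,"y": -0.04,"z": 0,"roll": 0,"gripper": 0.85}
    - {"x": -0.006,"y": -0.04,"z": 0,"roll": 0,"gripper": 0.85}
    - {"x": -0.006,"y": -0.04,"z": 0,"roll": 0,"gripper": 0.85}
    - {"x": -0.006,"y": -0.04,"z": 0,"roll": 0,"gripper": 0.85}
    - {"x": -0.006,"y": -0.04,"z": 0,"roll": 0,"gripper": 0.85}
    - {"x": -0.006,"y": -0.04,"z": 0,"roll": 0,"gripper": 0.85}
    - {"x": -0.003,"y": -0.03,"z": 0,"roll": 0,"gripper": 0.85}
    - {"x": -0.002,"y": -0.018,"z": 0,"roll": 0,"gripper": 0.85}
    - {"x": 0,"y": -0.005,"z": 0.02,"roll": 0,"gripper": 0.85}

```text
t: 21.7
tool_pos: [0.5178, -0.0243, 0.2435]
tool_rot: [[-1.0, 0.007, 0.001], [0.007, 1.0, -0.002], [-0.001, -0.002, -1.0]]
force: [0.4, 0.2, -0.5]
grip_width: 0.428
grasp_force: 60.4
```

Request:
move_arm:
  rows:
    - {"x": 0,"y": 0,"z": 0.03,"roll": 0,"gripper": 0.85}
    - {"x": 0,"y": 0,"z": 0.03,"roll": 0,"gripper": 0.85}
    - {"x": 0,"y": 0,"z": 0.03,"roll": 0,"gripper": 0.85}
    - {"x": 0,"y": 0,"z": 0.02,"roll": 0,"gripper": 0.85}
    - {"x": 0,"y": 0,"z": 0.01,"roll": 0,"gripper": 0.85}
    - {"x": 0,"y": 0,"z": 0.005,"roll": 0,"gripper": 0.85}
    - {"x": 0,"y": 0,"z": 0.003,"roll": 0,"gripper": 0.85}
    - {"x": 0,"y": 0,"z": 0.003,"roll": 0,"gripper": 0.85}
    - {"x": 0,"y": 0,"z": 0.001,"roll": 0,"gripper": 0.85}
    - {"x": 0,"y": 0,"z": 0,"roll": 0,"gripper": 0.85}

```text
t: 22.7
tool_pos: [0.5182, -0.021, 0.1121]
tool_rot: [[-1.0, 0.003, 0.001], [0.003, 1.0, -0.0], [-0.001, -0.0, -1.0]]
force: [-0.0, 0.7, -1.3]
grip_width: 0.421
grasp_force: 60.4
```

Request:
move_arm:
  rows:
    - {"x": 0,"y": 0,"z": 0.001,"roll": 0,"gripper": 0.85}
    - {"x": 0,"y": 0,"z": 0,"roll": 0,"gripper": 0.85}
    - {"x": 0,"y": 0,"z": 0,"roll": 0,"gripper": 0.85}

```text
t: 23.0
tool_pos: [0.518, -0.0209, 0.1107]
tool_rot: [[-1.0, 0.003, 0.001], [0.003, 1.0, -0.0], [-0.001, -0.0, -1.0]]
force: [0.0, 0.4, -0.8]
grip_width: 0.428
grasp_force: 60.4
```

Request:
move_arm:
  rows:
    - {"x": 0,"y": 0,"z": 0.001,"roll": 0,"gripper": 0.85}
    - {"x": 0,"y": 0,"z": 0,"roll": 0,"gripper": 0.85}
    - {"x": 0,"y": 0,"z": 0,"roll": 0,"gripper": 0.85}

```text
t: 23.3
tool_pos: [0.5183, -0.0209, 0.1107]
tool_rot: [[-1.0, 0.003, 0.002], [0.003, 1.0, -0.0], [-0.002, -0.0, -1.0]]
force: [-1.6, 1.1, 6.5]
grip_width: 0.427
grasp_force: 61.0
```

Seated. Next: release, rise and fly towards the crucible (0.481, 0.328).

Request:
move_arm:
  rows:
    - {"x": 0,"y": 0,"z": 0,"roll": 0,"gripper": 0.1}
    - {"x": 0,"y": 0,"z": 0,"roll": 0,"gripper": 0.1}
    - {"x": 0,"y": 0,"z": 0,"roll": 0,"gripper": 0.1}
    - {"x": 0,"y": 0,"z": 0,"roll": 0,"gripper": 0.1}
    - {"x": 0,"y": 0,"z": -0.02,"roll": 0,"gripper": 0.1}
    - {"x": 0,"y": 0,"z": -0.03,"roll": 0,"gripper": 0.1}
    - {"x": 0,"y": 0,"z": -0.03,"roll": 0,"gripper": 0.1}
    - {"x": 0,"y": 0,"z": -0.03,"roll": 0,"gripper": 0.1}
    - {"x": 0,"y": 0,"z": -0.01,"roll": 0,"gripper": 0.1}
    - {"x": 0.002,"y": 0.018,"z": 0,"roll": 0,"gripper": 0.1}

```text
t: 24.3
tool_pos: [0.5173, -0.0043, 0.2312]
tool_rot: [[-1.0, 0.006, 0.004], [0.006, 1.0, -0.001], [-0.004, -0.001, -1.0]]
force: [0.5, 0.4, 0.1]
grip_width: 0.898
grasp_force: 0.0
```

Request:
move_arm:
  rows:
    - {"x": 0.004,"y": 0.036,"z": 0,"roll": 0,"gripper": 0.1}
    - {"x": 0.004,"y": 0.036,"z": 0,"roll": 0,"gripper": 0.1}
    - {"x": 0.004,"y": 0.036,"z": 0,"roll": 0,"gripper": 0.1}
    - {"x": 0.004,"y": 0.036,"z": 0,"roll": 0,"gripper": 0.1}
    - {"x": 0.004,"y": 0.036,"z": 0,"roll": 0,"gripper": 0.1}
    - {"x": 0.004,"y": 0.036,"z": 0,"roll": 0,"gripper": 0.1}
    - {"x": 0.004,"y": 0.036,"z": 0,"roll": 0,"gripper": 0.1}
    - {"x": 0.004,"y": 0.036,"z": 0,"roll": 0,"gripper": 0.1}
    - {"x": 0.003,"y": 0.026,"z": 0,"roll": 0,"gripper": 0.1}
    - {"x": 0.001,"y": 0.015,"z": 0.01,"roll": 0,"gripper": 0.1}

```text
t: 25.3
tool_pos: [0.4807, 0.3285, 0.219]
tool_rot: [[-1.0, 0.001, 0.001], [0.001, 1.0, 0.001], [-0.001, 0.001, -1.0]]
force: [-0.2, -0.0, 0.4]
grip_width: 0.899
grasp_force: 0.0
```

Run:
```python
from h import *
s=snapshot("side");t=snapshot("top")
g=np.zeros((560,800,3),np.uint8)
a=cv2.resize(t["color"][115:245,90:310,::-1],None,fx=1.8,fy=1.8,interpolation=2);b=cv2.resize(s["color"][165:305,140:280,::-1],None,fx=2.8,fy=2.8,interpolation=2)
c=cv2.resize(s["color"][230:290,170:230,::-1],None,fx=5,fy=5,interpolation=2)
g[:a.shape[0],:a.shape[1]]=a;g[:b.shape[0],400:400+b.shape[1]]=b;g[240:540,:300]=c;cv2.imwrite("pics/c1.png",g)
print(state()["tool_pos"]); print([((proj(s,(.481,.328,z))[0]-[170,230])*5+[0,240]).round() for z in(.010,.046)])
```

```text
[0.47956058 0.32703953 0.21600404]
[array([169., 465.]), array([164., 419.])]
```

View pics/c1.png

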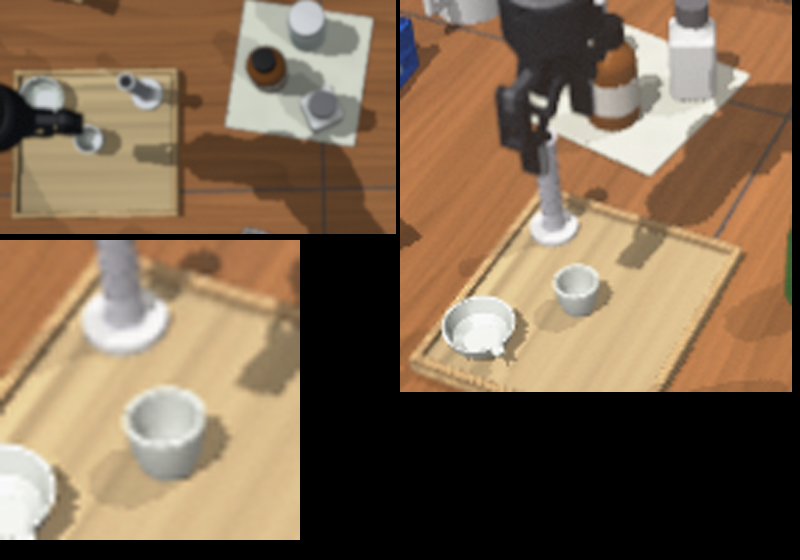

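Side crop: crucible upright, rim centre at (165,409), clear all round. The three on the mat look upright. Next: descend and grip the crucible.

Request:
move_arm:
  rows:
    - {"x": -0.001,"y": 0.001,"z": 0.02,"roll": 0,"gripper": 0.1}
    - {"x": 0,"y": 0,"z": 0.035,"roll": 0,"gripper": 0.1}
    - {"x": 0,"y": 0,"z": 0.035,"roll": 0,"gripper": 0.1}
    - {"x": 0,"y": 0,"z": 0.035,"roll": 0,"gripper": 0.1}
    - {"x": 0,"y": 0,"z": 0.025,"roll": 0,"gripper": 0.1}
    - {"x": 0,"y": 0,"z": 0.02,"roll": 0,"gripper": 0.1}
    - {"x": 0,"y": 0,"z": 0.01,"roll": 0,"gripper": 0.1}
    - {"x": 0,"y": 0,"z": 0.005,"roll": 0,"gripper": 0.1}
    - {"x": 0,"y": 0,"z": 0,"roll": 0,"gripper": 0.1}
    - {"x": 0,"y": 0,"z": 0,"roll": 0,"gripper": 0.1}

```text
t: 26.4
tool_pos: [0.4829, 0.3273, 0.0356]
tool_rot: [[-1.0, 0.004, 0.002], [0.004, 1.0, 0.001], [-0.002, 0.001, -1.0]]
force: [0.4, -0.4, -0.1]
grip_width: 0.903
grasp_force: 0.0
```

Request:
move_arm:
  rows:
    - {"x": 0,"y": 0,"z": 0,"roll": 0,"gripper": 0.8}
    - {"x": 0,"y": 0,"z": 0,"roll": 0,"gripper": 0.8}
    - {"x": 0,"y": 0,"z": 0,"roll": 0,"gripper": 0.8}
    - {"x": 0,"y": 0,"z": 0,"roll": 0,"gripper": 0.8}
    - {"x": 0,"y": 0,"z": 0,"roll": 0,"gripper": 0.8}
    - {"x": 0,"y": 0,"z": 0,"roll": 0,"gripper": 0.8}
    - {"x": 0,"y": 0,"z": 0,"roll": 0,"gripper": 0.8}
    - {"x": 0,"y": 0,"z": 0,"roll": 0,"gripper": 0.8}

```text
t: 27.2
tool_pos: [0.4829, 0.3277, 0.036]
tool_rot: [[-1.0, 0.003, 0.003], [0.003, 1.0, 0.001], [-0.002, 0.001, -1.0]]
force: [-0.9, -0.6, 5.8]
grip_width: 0.469
grasp_force: 59.9
```

Request:
move_arm:
  rows:
    - {"x": 0,"y": 0,"z": -0.005,"roll": 0,"gripper": 0.8}
    - {"x": 0,"y": 0,"z": -0.01,"roll": 0,"gripper": 0.8}
    - {"x": 0,"y": 0,"z": -0.02,"roll": 0,"gripper": 0.8}
    - {"x": 0,"y": 0,"z": -0.03,"roll": 0,"gripper": 0.8}
    - {"x": 0,"y": 0,"z": -0.035,"roll": 0,"gripper": 0.8}
    - {"x": 0,"y": 0,"z": -0.035,"roll": 0,"gripper": 0.8}
    - {"x": 0,"y": 0,"z": -0.025,"roll": 0,"gripper": 0.8}
    - {"x": 0,"y": 0,"z": -0.015,"roll": 0,"gripper": 0.8}
    - {"x": 0,"y": 0,"z": -0.005,"roll": 0,"gripper": 0.8}
    - {"x": 0,"y": 0,"z": 0,"roll": 0,"gripper": 0.8}

```text
t: 28.2
tool_pos: [0.4822, 0.3274, 0.2151]
tool_rot: [[-1.0, 0.003, 0.001], [0.003, 1.0, 0.001], [-0.001, 0.001, -1.0]]
force: [0.1, -0.4, -0.9]
grip_width: 0.467
grasp_force: 60.4
```

Run:
```python
from h import *
s=snapshot("side");p=np.array(state()["tool_pos"]);u=proj(s,p)[0].astype(int);print(p,u)
crop(s,u[0]-40,u[1]-35,80,75,6,"pics/c2.png")
```

```text
[0.48171496 0.32715803 0.21382716] [197 217]
```

View pics/c2.png

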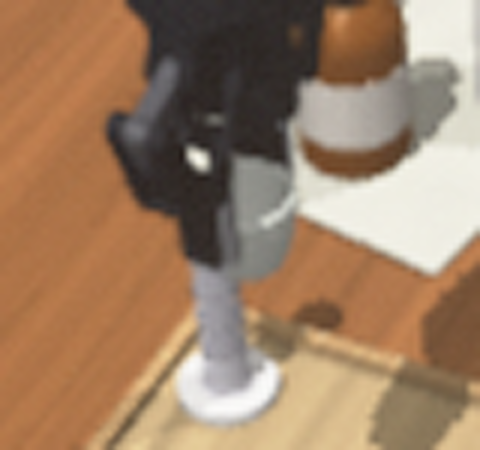

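The crucible (255,215) hangs upright between the pads. Carry it to the balance.

Request:
move_arm:
  rows:
    - {"x": 0,"y": -0.015,"z": 0,"roll": 0,"gripper": 0.8}
    - {"x": 0,"y": -0.03,"z": 0,"roll": 0,"gripper": 0.8}
    - {"x": 0,"y": -0.04,"z": 0,"roll": 0,"gripper": 0.8}
    - {"x": 0,"y": -0.04,"z": 0,"roll": 0,"gripper": 0.8}
    - {"x": 0,"y": -0.04,"z": 0,"roll": 0,"gripper": 0.8}
    - {"x": 0,"y": -0.04,"z": 0,"roll": 0,"gripper": 0.8}
    - {"x": 0,"y": -0.04,"z": 0,"roll": 0,"gripper": 0.8}
    - {"x": 0,"y": -0.04,"z": 0,"roll": 0,"gripper": 0.8}
    - {"x": 0,"y": -0.04,"z": 0,"roll": 0,"gripper": 0.8}
    - {"x": 0,"y": -0.04,"z": 0,"roll": 0,"gripper": 0.8}

```text
t: 29.25
tool_pos: [0.4789, -0.0399, 0.2128]
tool_rot: [[-1.0, 0.004, -0.003], [0.004, 1.0, 0.0], [0.003, 0.0, -1.0]]
force: [0.3, -0.2, 0.2]
grip_width: 0.468
grasp_force: 60.4
```

Request:
move_arm:
  rows:
    - {"x": 0,"y": -0.04,"z": 0,"roll": 0,"gripper": 0.8}
    - {"x": 0,"y": -0.04,"z": 0,"roll": 0,"gripper": 0.8}
    - {"x": 0,"y": -0.04,"z": 0,"roll": 0,"gripper": 0.8}
    - {"x": 0,"y": -0.04,"z": 0,"roll": 0,"gripper": 0.8}
    - {"x": 0,"y": -0.04,"z": 0,"roll": 0,"gripper": 0.8}
    - {"x": 0,"y": -0.03,"z": 0,"roll": 0,"gripper": 0.8}
    - {"x": 0,"y": -0.02,"z": 0,"roll": 0,"gripper": 0.8}
    - {"x": 0,"y": -0.012,"z": 0,"roll": 0,"gripper": 0.8}
    - {"x": 0,"y": 0,"z": 0,"roll": 0,"gripper": 0.8}
    - {"x": 0,"y": 0,"z": 0,"roll": 0,"gripper": 0.8}

```text
t: 30.25
tool_pos: [0.4796, -0.2988, 0.2141]
tool_rot: [[-1.0, 0.003, -0.001], [0.003, 1.0, 0.001], [0.001, 0.001, -1.0]]
force: [-0.1, 0.6, 0.4]
grip_width: 0.468
grasp_force: 60.5
```

Request:
move_arm:
  rows:
    - {"x": -0.001,"y": -0.001,"z": 0.015,"roll": 0,"gripper": 0.8}
    - {"x": 0,"y": 0,"z": 0.03,"roll": 0,"gripper": 0.8}
    - {"x": 0,"y": 0,"z": 0.03,"roll": 0,"gripper": 0.8}
    - {"x": 0,"y": 0,"z": 0.02,"roll": 0,"gripper": 0.8}
    - {"x": 0,"y": 0,"z": 0.012,"roll": 0,"gripper": 0.8}
    - {"x": 0,"y": 0,"z": 0.007,"roll": 0,"gripper": 0.8}
    - {"x": 0,"y": 0,"z": 0.004,"roll": 0,"gripper": 0.8}
    - {"x": 0,"y": 0,"z": 0.002,"roll": 0,"gripper": 0.8}
    - {"x": 0,"y": 0,"z": 0,"roll": 0,"gripper": 0.8}
    - {"x": 0,"y": 0,"z": 0,"roll": 0,"gripper": 0.8}

```text
t: 31.25
tool_pos: [0.4813, -0.3013, 0.0954]
tool_rot: [[-1.0, 0.003, 0.001], [0.003, 1.0, -0.001], [-0.001, -0.001, -1.0]]
force: [-0.2, -0.6, -0.2]
grip_width: 0.471
grasp_force: 60.5
```

Run:
```python
from h import *
s=snapshot("side");t=snapshot("top");print(state()["tool_pos"],state()["force"])
g=np.zeros((400,800,3),np.uint8)
a=cv2.resize(t["color"][145:235,335:425,::-1],None,fx=4.2,fy=4.2,interpolation=2);b=cv2.resize(s["color"][95:175,250:340,::-1],None,fx=4.4,fy=4.4,interpolation=2)
g[:a.shape[0],:a.shape[1]]=a;g[:b.shape[0],400:400+b.shape[1]]=b;cv2.imwrite("pics/b1.png",g)
```

```text
[ 0.48118646 -0.3012532   0.09525122] [ 0.11746431  0.17628339 -0.06194144]
```

View pics/b1.png

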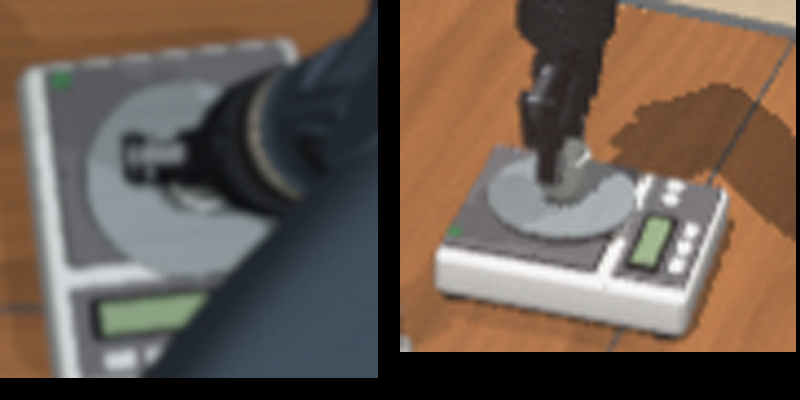

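Crucible hovers over the pan centre (about (565,195) in the side crop). Lower the last ~4 mm.

Request:
move_arm:
  rows:
    - {"x": 0,"y": 0,"z": 0.002,"roll": 0,"gripper": 0.8}
    - {"x": 0,"y": 0,"z": 0.001,"roll": 0,"gripper": 0.8}
    - {"x": 0,"y": 0,"z": 0.001,"roll": 0,"gripper": 0.8}
    - {"x": 0,"y": 0,"z": 0,"roll": 0,"gripper": 0.8}
    - {"x": 0,"y": 0,"z": 0,"roll": 0,"gripper": 0.8}

```text
t: 31.85
tool_pos: [0.4809, -0.3009, 0.091]
tool_rot: [[-1.0, 0.003, 0.001], [0.003, 1.0, -0.0], [-0.001, -0.0, -1.0]]
force: [-0.8, 1.4, 4.2]
grip_width: 0.464
grasp_force: 60.8
```

Request:
move_arm:
  rows:
    - {"x": 0,"y": 0,"z": 0,"roll": 0,"gripper": 0.1}
    - {"x": 0,"y": 0,"z": 0,"roll": 0,"gripper": 0.1}
    - {"x": 0,"y": 0,"z": 0,"roll": 0,"gripper": 0.1}
    - {"x": 0,"y": 0,"z": 0,"roll": 0,"gripper": 0.1}
    - {"x": 0,"y": 0,"z": -0.015,"roll": 0,"gripper": 0.1}
    - {"x": 0,"y": 0,"z": -0.03,"roll": 0,"gripper": 0.1}
    - {"x": 0,"y": 0,"z": -0.035,"roll": 0,"gripper": 0.1}
    - {"x": 0,"y": 0,"z": -0.035,"roll": 0,"gripper": 0.1}
    - {"x": 0,"y": 0,"z": -0.03,"roll": 0,"gripper": 0.1}
    - {"x": -0.002,"y": 0.015,"z": 0,"roll": 0,"gripper": 0.1}

```text
t: 32.85
tool_pos: [0.4848, -0.2886, 0.2425]
tool_rot: [[-1.0, 0.006, 0.009], [0.006, 1.0, -0.008], [-0.009, -0.008, -1.0]]
force: [0.2, -0.7, 0.1]
grip_width: 0.899
grasp_force: 0.0
```

Request:
move_arm:
  rows:
    - {"x": -0.004,"y": 0.03,"z": 0,"roll": 0,"gripper": 0.1}
    - {"x": -0.004,"y": 0.03,"z": 0,"roll": 0,"gripper": 0.1}
    - {"x": -0.004,"y": 0.03,"z": 0,"roll": 0,"gripper": 0.1}
    - {"x": -0.004,"y": 0.03,"z": 0,"roll": 0,"gripper": 0.1}
    - {"x": -0.004,"y": 0.03,"z": 0,"roll": 0,"gripper": 0.1}
    - {"x": -0.004,"y": 0.03,"z": 0,"roll": 0,"gripper": 0.1}
    - {"x": -0.004,"y": 0.03,"z": 0,"roll": 0,"gripper": 0.1}
    - {"x": -0.004,"y": 0.03,"z": 0,"roll": 0,"gripper": 0.1}
    - {"x": -0.003,"y": 0.018,"z": 0,"roll": 0,"gripper": 0.1}
    - {"x": 0,"y": 0.007,"z": 0,"roll": 0,"gripper": 0.1}

```text
t: 33.85
tool_pos: [0.5185, -0.0188, 0.2354]
tool_rot: [[-1.0, 0.001, -0.0], [0.001, 1.0, 0.001], [0.0, 0.001, -1.0]]
force: [-0.4, 0.1, -0.1]
grip_width: 0.9
grasp_force: 0.0
```

Run:
```python
from h import *
s=snapshot("side");t=snapshot("top");print(state()["tool_pos"],state()["force"])
g=np.zeros((400,800,3),np.uint8)
a=cv2.resize(t["color"][145:235,335:425,::-1],None,fx=4.2,fy=4.2,interpolation=2);b=cv2.resize(s["color"][95:175,250:340,::-1],None,fx=4.4,fy=4.4,interpolation=2)
g[:a.shape[0],:a.shape[1]]=a;g[:b.shape[0],400:400+b.shape[1]]=b;cv2.imwrite("pics/b2.png",g)
```

```text
[ 0.51841429 -0.0200725   0.23536717] [-0.57440074  0.28138006 -0.15172217]
```

View pics/b2.png

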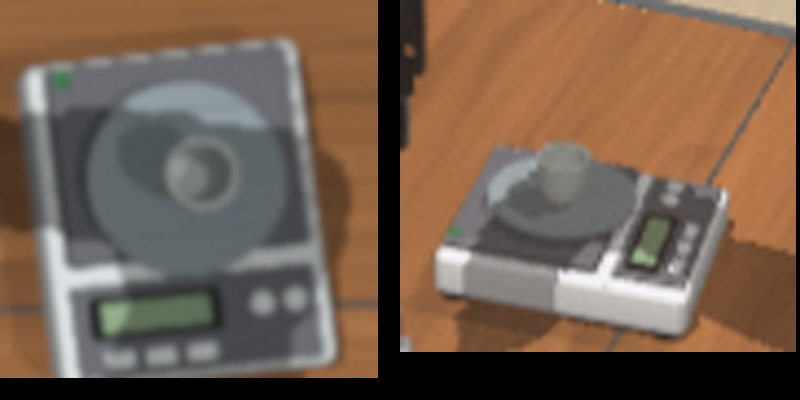

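The crucible stands upright at (202,173); correcting for its height puts it at the pan centre within about 2 mm. Now the square bottle goes back.

Request:
move_arm:
  rows:
    - {"x": 0,"y": 0,"z": 0.02,"roll": 0,"gripper": 0.1}
    - {"x": 0,"y": 0,"z": 0.03,"roll": 0,"gripper": 0.1}
    - {"x": 0,"y": 0,"z": 0.03,"roll": 0,"gripper": 0.1}
    - {"x": 0,"y": 0,"z": 0.02,"roll": 0,"gripper": 0.1}
    - {"x": 0,"y": 0,"z": 0.015,"roll": 0,"gripper": 0.1}
    - {"x": 0,"y": 0,"z": 0.009,"roll": 0,"gripper": 0.1}
    - {"x": 0,"y": 0,"z": 0,"roll": 0,"gripper": 0.1}
    - {"x": 0,"y": 0,"z": 0,"roll": 0,"gripper": 0.1}

```text
t: 34.75
tool_pos: [0.5193, -0.0213, 0.1123]
tool_rot: [[-1.0, 0.004, 0.001], [0.004, 1.0, -0.0], [-0.001, -0.0, -1.0]]
force: [-0.2, -0.0, -1.1]
grip_width: 0.899
grasp_force: 0.0
```

Request:
move_arm:
  rows:
    - {"x": 0,"y": 0,"z": 0,"roll": 0,"gripper": 0.85}
    - {"x": 0,"y": 0,"z": 0,"roll": 0,"gripper": 0.85}
    - {"x": 0,"y": 0,"z": 0,"roll": 0,"gripper": 0.85}
    - {"x": 0,"y": 0,"z": 0,"roll": 0,"gripper": 0.85}
    - {"x": 0,"y": 0,"z": 0,"roll": 0,"gripper": 0.85}
    - {"x": 0,"y": 0,"z": 0,"roll": 0,"gripper": 0.85}
    - {"x": 0,"y": 0,"z": 0,"roll": 0,"gripper": 0.85}
    - {"x": 0,"y": 0,"z": 0,"roll": 0,"gripper": 0.85}

```text
t: 35.55
tool_pos: [0.5196, -0.0208, 0.1126]
tool_rot: [[-1.0, 0.003, 0.003], [0.003, 1.0, 0.0], [-0.003, 0.0, -1.0]]
force: [0.5, 1.9, 6.4]
grip_width: 0.426
grasp_force: 60.1
```

Request:
move_arm:
  rows:
    - {"x": 0,"y": 0,"z": -0.01,"roll": 0,"gripper": 0.85}
    - {"x": 0,"y": 0,"z": -0.02,"roll": 0,"gripper": 0.85}
    - {"x": 0,"y": 0,"z": -0.03,"roll": 0,"gripper": 0.85}
    - {"x": 0,"y": 0,"z": -0.03,"roll": 0,"gripper": 0.85}
    - {"x": 0,"y": 0,"z": -0.03,"roll": 0,"gripper": 0.85}
    - {"x": 0,"y": 0,"z": -0.02,"roll": 0,"gripper": 0.85}
    - {"x": 0,"y": 0,"z": -0.01,"roll": 0,"gripper": 0.85}
    - {"x": 0.002,"y": 0.013,"z": 0,"roll": 0,"gripper": 0.85}
    - {"x": 0.003,"y": 0.025,"z": 0,"roll": 0,"gripper": 0.85}
    - {"x": 0.005,"y": 0.035,"z": 0,"roll": 0,"gripper": 0.85}

```text
t: 36.55
tool_pos: [0.508, 0.0525, 0.259]
tool_rot: [[-1.0, 0.006, -0.004], [0.006, 1.0, -0.0], [0.004, -0.0, -1.0]]
force: [-0.1, 0.4, -2.1]
grip_width: 0.427
grasp_force: 60.2
```

Request:
move_arm:
  rows:
    - {"x": 0.006,"y": 0.04,"z": 0,"roll": 0,"gripper": 0.85}
    - {"x": 0.006,"y": 0.04,"z": 0,"roll": 0,"gripper": 0.85}
    - {"x": 0.006,"y": 0.04,"z": 0,"roll": 0,"gripper": 0.85}
    - {"x": 0.006,"y": 0.04,"z": 0,"roll": 0,"gripper": 0.85}
    - {"x": 0.006,"y": 0.04,"z": 0,"roll": 0,"gripper": 0.85}
    - {"x": 0.006,"y": 0.04,"z": 0,"roll": 0,"gripper": 0.85}
    - {"x": 0.005,"y": 0.04,"z": 0,"roll": 0,"gripper": 0.85}
    - {"x": 0.003,"y": 0.03,"z": 0,"roll": 0,"gripper": 0.85}
    - {"x": 0.001,"y": 0.018,"z": 0,"roll": 0,"gripper": 0.85}
    - {"x": 0,"y": 0.006,"z": 0,"roll": 0,"gripper": 0.85}

```text
t: 37.55
tool_pos: [0.4629, 0.3883, 0.2583]
tool_rot: [[-1.0, 0.0, -0.004], [0.0, 1.0, -0.002], [0.004, -0.002, -1.0]]
force: [0.4, 0.9, -2.1]
grip_width: 0.425
grasp_force: 60.3
```

Request:
move_arm:
  rows:
    - {"x": 0,"y": 0,"z": 0.02,"roll": 0,"gripper": 0.85}
    - {"x": 0,"y": 0,"z": 0.03,"roll": 0,"gripper": 0.85}
    - {"x": 0,"y": 0,"z": 0.03,"roll": 0,"gripper": 0.85}
    - {"x": 0,"y": 0,"z": 0.02,"roll": 0,"gripper": 0.85}
    - {"x": 0,"y": 0,"z": 0.02,"roll": 0,"gripper": 0.85}
    - {"x": 0,"y": 0,"z": 0.01,"roll": 0,"gripper": 0.85}
    - {"x": 0,"y": 0,"z": 0.005,"roll": 0,"gripper": 0.85}
    - {"x": 0,"y": 0,"z": 0,"roll": 0,"gripper": 0.85}
    - {"x": 0,"y": 0,"z": 0,"roll": 0,"gripper": 0.85}

```text
t: 38.45
tool_pos: [0.4656, 0.3865, 0.1274]
tool_rot: [[-1.0, 0.004, 0.001], [0.004, 1.0, 0.001], [-0.001, 0.001, -1.0]]
force: [1.0, 0.2, -1.3]
grip_width: 0.422
grasp_force: 60.4
```

Request:
move_arm:
  rows:
    - {"x": 0.001,"y": 0.0,"z": 0.005,"roll": 0,"gripper": 0.85}
    - {"x": 0,"y": 0,"z": 0.003,"roll": 0,"gripper": 0.85}
    - {"x": 0,"y": 0,"z": 0.002,"roll": 0,"gripper": 0.85}
    - {"x": 0,"y": 0,"z": 0.001,"roll": 0,"gripper": 0.85}
    - {"x": 0,"y": 0,"z": 0,"roll": 0,"gripper": 0.85}
    - {"x": 0,"y": 0,"z": 0,"roll": 0,"gripper": 0.85}

```text
t: 39.05
tool_pos: [0.4644, 0.3865, 0.1166]
tool_rot: [[-1.0, 0.003, 0.001], [0.003, 1.0, 0.001], [-0.001, 0.001, -1.0]]
force: [-3.1, -0.4, 5.7]
grip_width: 0.428
grasp_force: 61.1
```

Request:
move_arm:
  rows:
    - {"x": 0,"y": 0,"z": 0,"roll": 0,"gripper": 0.1}
    - {"x": 0,"y": 0,"z": 0,"roll": 0,"gripper": 0.1}
    - {"x": 0,"y": 0,"z": 0,"roll": 0,"gripper": 0.1}
    - {"x": 0,"y": 0,"z": 0,"roll": 0,"gripper": 0.1}
    - {"x": 0,"y": 0,"z": -0.02,"roll": 0,"gripper": 0.1}
    - {"x": 0,"y": 0,"z": -0.03,"roll": 0,"gripper": 0.1}
    - {"x": 0,"y": 0,"z": -0.03,"roll": 0,"gripper": 0.1}
    - {"x": 0,"y": 0,"z": -0.03,"roll": 0,"gripper": 0.1}
    - {"x": 0,"y": 0,"z": -0.01,"roll": 0,"gripper": 0.1}
    - {"x": -0.006,"y": -0.016,"z": 0,"roll": 0,"gripper": 0.1}

```text
t: 40.05
tool_pos: [0.4705, 0.3718, 0.2371]
tool_rot: [[-1.0, 0.001, 0.003], [0.001, 1.0, 0.003], [-0.003, 0.003, -1.0]]
force: [0.9, 0.9, 0.1]
grip_width: 0.901
grasp_force: 0.0
```

Request:
move_arm:
  rows:
    - {"x": -0.012,"y": -0.034,"z": 0,"roll": 0,"gripper": 0.1}
    - {"x": -0.012,"y": -0.034,"z": 0,"roll": 0,"gripper": 0.1}
    - {"x": -0.012,"y": -0.034,"z": 0,"roll": 0,"gripper": 0.1}
    - {"x": -0.012,"y": -0.034,"z": 0,"roll": 0,"gripper": 0.1}
    - {"x": -0.012,"y": -0.034,"z": 0,"roll": 0,"gripper": 0.1}
    - {"x": -0.012,"y": -0.034,"z": 0,"roll": 0,"gripper": 0.1}
    - {"x": -0.012,"y": -0.034,"z": 0,"roll": 0,"gripper": 0.1}
    - {"x": -0.012,"y": -0.034,"z": 0,"roll": 0,"gripper": 0.1}
    - {"x": -0.009,"y": -0.026,"z": 0,"roll": 0,"gripper": 0.1}
    - {"x": -0.004,"y": -0.014,"z": 0,"roll": 0,"gripper": 0.1}

```text
t: 41.05
tool_pos: [0.5774, 0.0546, 0.2325]
tool_rot: [[-1.0, 0.007, -0.004], [0.007, 1.0, -0.001], [0.004, -0.001, -1.0]]
force: [-0.2, 1.3, -0.2]
grip_width: 0.901
grasp_force: 0.0
```

Request:
move_arm:
  rows:
    - {"x": 0,"y": 0.001,"z": 0.02,"roll": 0,"gripper": 0.1}
    - {"x": 0,"y": 0,"z": 0.03,"roll": 0,"gripper": 0.1}
    - {"x": 0,"y": 0,"z": 0.03,"roll": 0,"gripper": 0.1}
    - {"x": 0,"y": 0,"z": 0.02,"roll": 0,"gripper": 0.1}
    - {"x": 0,"y": 0,"z": 0.012,"roll": 0,"gripper": 0.1}
    - {"x": 0,"y": 0,"z": 0.007,"roll": 0,"gripper": 0.1}
    - {"x": 0,"y": 0,"z": 0,"roll": 0,"gripper": 0.1}
    - {"x": 0,"y": 0,"z": 0,"roll": 0,"gripper": 0.1}

```text
t: 41.85
tool_pos: [0.5786, 0.0589, 0.1173]
tool_rot: [[-1.0, 0.003, 0.002], [0.003, 1.0, -0.0], [-0.002, -0.0, -1.0]]
force: [-0.2, 0.3, 0.3]
grip_width: 0.902
grasp_force: 0.0
```

Request:
move_arm:
  rows:
    - {"x": 0,"y": 0,"z": 0,"roll": 0,"gripper": 0.85}
    - {"x": 0,"y": 0,"z": 0,"roll": 0,"gripper": 0.85}
    - {"x": 0,"y": 0,"z": 0,"roll": 0,"gripper": 0.85}
    - {"x": 0,"y": 0,"z": 0,"roll": 0,"gripper": 0.85}
    - {"x": 0,"y": 0,"z": 0,"roll": 0,"gripper": 0.85}
    - {"x": 0,"y": 0,"z": 0,"roll": 0,"gripper": 0.85}
    - {"x": 0,"y": 0,"z": 0,"roll": 0,"gripper": 0.85}
    - {"x": 0,"y": 0,"z": 0,"roll": 0,"gripper": 0.85}

```text
t: 42.65
tool_pos: [0.5788, 0.059, 0.1175]
tool_rot: [[-1.0, 0.003, 0.002], [0.003, 1.0, 0.0], [-0.002, 0.0, -1.0]]
force: [1.0, 1.4, 5.8]
grip_width: 0.379
grasp_force: 59.9
```

Request:
move_arm:
  rows:
    - {"x": 0,"y": 0,"z": -0.01,"roll": 0,"gripper": 0.85}
    - {"x": 0,"y": 0,"z": -0.02,"roll": 0,"gripper": 0.85}
    - {"x": 0,"y": 0,"z": -0.03,"roll": 0,"gripper": 0.85}
    - {"x": 0,"y": 0,"z": -0.03,"roll": 0,"gripper": 0.85}
    - {"x": 0,"y": 0,"z": -0.03,"roll": 0,"gripper": 0.85}
    - {"x": 0,"y": 0,"z": -0.02,"roll": 0,"gripper": 0.85}
    - {"x": 0,"y": 0,"z": -0.01,"roll": 0,"gripper": 0.85}
    - {"x": 0.008,"y": 0.013,"z": 0,"roll": 0,"gripper": 0.85}
    - {"x": 0.016,"y": 0.025,"z": 0,"roll": 0,"gripper": 0.85}
    - {"x": 0.02,"y": 0.032,"z": 0,"roll": 0,"gripper": 0.85}

```text
t: 43.65
tool_pos: [0.5327, 0.1293, 0.2635]
tool_rot: [[-1.0, 0.006, -0.005], [0.006, 1.0, -0.0], [0.005, -0.0, -1.0]]
force: [0.4, 0.3, -2.3]
grip_width: 0.381
grasp_force: 59.9
```

Request:
move_arm:
  rows:
    - {"x": 0.02,"y": 0.033,"z": 0,"roll": 0,"gripper": 0.85}
    - {"x": 0.02,"y": 0.033,"z": 0,"roll": 0,"gripper": 0.85}
    - {"x": 0.02,"y": 0.033,"z": 0,"roll": 0,"gripper": 0.85}
    - {"x": 0.02,"y": 0.033,"z": 0,"roll": 0,"gripper": 0.85}
    - {"x": 0.02,"y": 0.032,"z": 0,"roll": 0,"gripper": 0.85}
    - {"x": 0.013,"y": 0.02,"z": 0,"roll": 0,"gripper": 0.85}
    - {"x": 0.007,"y": 0.01,"z": 0,"roll": 0,"gripper": 0.85}
    - {"x": 0,"y": 0,"z": 0,"roll": 0,"gripper": 0.85}
    - {"x": 0,"y": 0,"z": 0.02,"roll": 0,"gripper": 0.85}
    - {"x": 0,"y": 0,"z": 0.03,"roll": 0,"gripper": 0.85}

```text
t: 44.65
tool_pos: [0.4166, 0.3231, 0.2175]
tool_rot: [[-1.0, 0.005, 0.004], [0.005, 1.0, 0.001], [-0.004, 0.001, -1.0]]
force: [-0.1, 0.1, -2.7]
grip_width: 0.378
grasp_force: 60.1
```

Request:
move_arm:
  rows:
    - {"x": 0,"y": 0,"z": 0.03,"roll": 0,"gripper": 0.85}
    - {"x": 0,"y": 0,"z": 0.025,"roll": 0,"gripper": 0.85}
    - {"x": 0,"y": 0,"z": 0.02,"roll": 0,"gripper": 0.85}
    - {"x": 0,"y": 0,"z": 0.01,"roll": 0,"gripper": 0.85}
    - {"x": 0,"y": 0,"z": 0.005,"roll": 0,"gripper": 0.85}
    - {"x": 0,"y": 0,"z": 0,"roll": 0,"gripper": 0.85}
    - {"x": 0,"y": 0,"z": 0,"roll": 0,"gripper": 0.85}

```text
t: 45.35
tool_pos: [0.4157, 0.3236, 0.1276]
tool_rot: [[-1.0, 0.004, 0.002], [0.004, 1.0, 0.001], [-0.002, 0.001, -1.0]]
force: [0.7, 0.2, -2.9]
grip_width: 0.384
grasp_force: 60.1
```

Request:
move_arm:
  rows:
    - {"x": 0.001,"y": 0,"z": 0.003,"roll": 0,"gripper": 0.85}
    - {"x": 0,"y": 0,"z": 0.002,"roll": 0,"gripper": 0.85}
    - {"x": 0,"y": 0,"z": 0.001,"roll": 0,"gripper": 0.85}
    - {"x": 0,"y": 0,"z": 0,"roll": 0,"gripper": 0.85}
    - {"x": 0,"y": 0,"z": 0,"roll": 0,"gripper": 0.85}

```text
t: 45.85
tool_pos: [0.4143, 0.3238, 0.1215]
tool_rot: [[-1.0, 0.003, 0.002], [0.003, 1.0, 0.001], [-0.002, 0.001, -1.0]]
force: [-1.3, -0.9, 2.8]
grip_width: 0.382
grasp_force: 60.6
```

Request:
move_arm:
  rows:
    - {"x": 0,"y": 0,"z": 0,"roll": 0,"gripper": 0.1}
    - {"x": 0,"y": 0,"z": 0,"roll": 0,"gripper": 0.1}
    - {"x": 0,"y": 0,"z": 0,"roll": 0,"gripper": 0.1}
    - {"x": 0,"y": 0,"z": 0,"roll": 0,"gripper": 0.1}
    - {"x": 0,"y": 0,"z": -0.02,"roll": 0,"gripper": 0.1}
    - {"x": 0,"y": 0,"z": -0.03,"roll": 0,"gripper": 0.1}
    - {"x": 0,"y": 0,"z": -0.03,"roll": 0,"gripper": 0.1}
    - {"x": 0,"y": 0,"z": -0.03,"roll": 0,"gripper": 0.1}
    - {"x": 0,"y": 0,"z": -0.005,"roll": 0,"gripper": 0.1}
    - {"x": -0.011,"y": -0.015,"z": 0,"roll": 0,"gripper": 0.1}

```text
t: 46.85
tool_pos: [0.425, 0.3099, 0.2371]
tool_rot: [[-1.0, 0.001, 0.003], [0.001, 1.0, 0.003], [-0.003, 0.003, -1.0]]
force: [0.3, 0.6, -1.3]
grip_width: 0.9
grasp_force: 0.0
```

Request:
move_arm:
  rows:
    - {"x": -0.024,"y": -0.034,"z": 0,"roll": 0,"gripper": 0.1}
    - {"x": -0.024,"y": -0.034,"z": 0,"roll": 0,"gripper": 0.1}
    - {"x": -0.024,"y": -0.034,"z": 0,"roll": 0,"gripper": 0.1}
    - {"x": -0.024,"y": -0.034,"z": 0,"roll": 0,"gripper": 0.1}
    - {"x": -0.024,"y": -0.034,"z": 0,"roll": 0,"gripper": 0.1}
    - {"x": -0.024,"y": -0.034,"z": 0,"roll": 0,"gripper": 0.1}
    - {"x": -0.024,"y": -0.034,"z": 0,"roll": 0,"gripper": 0.1}
    - {"x": -0.024,"y": -0.034,"z": 0,"roll": 0,"gripper": 0.1}
    - {"x": -0.015,"y": -0.025,"z": 0,"roll": 0,"gripper": 0.1}
    - {"x": -0.007,"y": -0.012,"z": 0,"roll": 0,"gripper": 0.1}

```text
t: 47.85
tool_pos: [0.6384, -0.004, 0.2333]
tool_rot: [[-1.0, 0.006, -0.002], [0.006, 1.0, -0.0], [0.002, -0.0, -1.0]]
force: [0.2, 0.6, -0.2]
grip_width: 0.898
grasp_force: 0.0
```

Request:
move_arm:
  rows:
    - {"x": 0,"y": 0,"z": 0.02,"roll": 0,"gripper": 0.1}
    - {"x": 0,"y": 0,"z": 0.03,"roll": 0,"gripper": 0.1}
    - {"x": 0,"y": 0,"z": 0.03,"roll": 0,"gripper": 0.1}
    - {"x": 0,"y": 0,"z": 0,"roll": 0,"gripper": 0.1}
    - {"x": 0,"y": 0,"z": 0,"roll": 0,"gripper": 0.1}

```text
t: 48.35
tool_pos: [0.6367, -0.0005, 0.1546]
tool_rot: [[-1.0, 0.003, -0.003], [0.003, 1.0, 0.001], [0.003, 0.001, -1.0]]
force: [0.1, -0.7, 0.5]
grip_width: 0.9
grasp_force: 0.0
```

Request:
move_arm:
  rows:
    - {"x": -0.001,"y": 0,"z": 0.02,"roll": 0,"gripper": 0.1}
    - {"x": 0,"y": 0,"z": 0.02,"roll": 0,"gripper": 0.1}
    - {"x": 0,"y": 0,"z": 0.01,"roll": 0,"gripper": 0.1}
    - {"x": 0,"y": 0,"z": 0.005,"roll": 0,"gripper": 0.1}
    - {"x": 0,"y": 0,"z": 0,"roll": 0,"gripper": 0.1}
    - {"x": 0,"y": 0,"z": 0,"roll": 0,"gripper": 0.1}

```text
t: 48.95
tool_pos: [0.6396, -0.0014, 0.1018]
tool_rot: [[-1.0, 0.003, 0.002], [0.003, 1.0, -0.0], [-0.002, -0.0, -1.0]]
force: [-0.0, 0.0, 0.3]
grip_width: 0.899
grasp_force: 0.0
```

Request:
move_arm:
  rows:
    - {"x": 0,"y": 0,"z": 0,"roll": 0,"gripper": 0.7}
    - {"x": 0,"y": 0,"z": 0,"roll": 0,"gripper": 0.7}
    - {"x": 0,"y": 0,"z": 0,"roll": 0,"gripper": 0.7}
    - {"x": 0,"y": 0,"z": 0,"roll": 0,"gripper": 0.7}
    - {"x": 0,"y": 0,"z": 0,"roll": 0,"gripper": 0.7}
    - {"x": 0,"y": 0,"z": 0,"roll": 0,"gripper": 0.7}
    - {"x": 0,"y": 0,"z": 0,"roll": 0,"gripper": 0.7}

```text
t: 49.65
tool_pos: [0.6397, -0.0013, 0.1019]
tool_rot: [[-1.0, 0.003, 0.003], [0.003, 1.0, -0.0], [-0.003, -0.0, -1.0]]
force: [0.6, 0.5, 5.7]
grip_width: 0.563
grasp_force: 62.4
```

Request:
move_arm:
  rows:
    - {"x": 0,"y": 0,"z": -0.01,"roll": 0,"gripper": 0.7}
    - {"x": 0,"y": 0,"z": -0.02,"roll": 0,"gripper": 0.7}
    - {"x": 0,"y": 0,"z": -0.03,"roll": 0,"gripper": 0.7}
    - {"x": 0,"y": 0,"z": -0.03,"roll": 0,"gripper": 0.7}
    - {"x": 0,"y": 0,"z": -0.03,"roll": 0,"gripper": 0.7}
    - {"x": 0,"y": 0,"z": -0.025,"roll": 0,"gripper": 0.7}
    - {"x": 0,"y": 0,"z": -0.015,"roll": 0,"gripper": 0.7}
    - {"x": 0.008,"y": 0.012,"z": 0,"roll": 0,"gripper": 0.7}
    - {"x": 0.016,"y": 0.024,"z": 0,"roll": 0,"gripper": 0.7}
    - {"x": 0.02,"y": 0.03,"z": 0,"roll": 0,"gripper": 0.7}

```text
t: 50.65
tool_pos: [0.5935, 0.0652, 0.2578]
tool_rot: [[-1.0, 0.005, -0.004], [0.005, 1.0, 0.0], [0.004, 0.0, -1.0]]
force: [0.3, 0.6, -1.4]
grip_width: 0.564
grasp_force: 62.1
```

Request:
move_arm:
  rows:
    - {"x": 0.022,"y": 0.033,"z": 0,"roll": 0,"gripper": 0.7}
    - {"x": 0.022,"y": 0.033,"z": 0,"roll": 0,"gripper": 0.7}
    - {"x": 0.022,"y": 0.033,"z": 0,"roll": 0,"gripper": 0.7}
    - {"x": 0.022,"y": 0.033,"z": 0,"roll": 0,"gripper": 0.7}
    - {"x": 0.022,"y": 0.032,"z": 0,"roll": 0,"gripper": 0.7}
    - {"x": 0.014,"y": 0.02,"z": 0,"roll": 0,"gripper": 0.7}
    - {"x": 0.007,"y": 0.011,"z": 0,"roll": 0,"gripper": 0.7}
    - {"x": 0,"y": 0,"z": 0,"roll": 0,"gripper": 0.7}
    - {"x": 0,"y": 0,"z": 0.02,"roll": 0,"gripper": 0.7}
    - {"x": 0,"y": 0,"z": 0.03,"roll": 0,"gripper": 0.7}

```text
t: 51.65
tool_pos: [0.4666, 0.2598, 0.2115]
tool_rot: [[-1.0, 0.005, 0.005], [0.005, 1.0, 0.001], [-0.005, 0.001, -1.0]]
force: [-0.2, -0.0, -1.8]
grip_width: 0.565
grasp_force: 62.1
```

Request:
move_arm:
  rows:
    - {"x": 0,"y": 0,"z": 0.03,"roll": 0,"gripper": 0.7}
    - {"x": 0,"y": 0,"z": 0.03,"roll": 0,"gripper": 0.7}
    - {"x": 0,"y": 0,"z": 0.02,"roll": 0,"gripper": 0.7}
    - {"x": 0,"y": 0,"z": 0.01,"roll": 0,"gripper": 0.7}
    - {"x": 0,"y": 0,"z": 0.005,"roll": 0,"gripper": 0.7}
    - {"x": 0,"y": 0,"z": 0,"roll": 0,"gripper": 0.7}
    - {"x": 0,"y": 0,"z": 0,"roll": 0,"gripper": 0.7}

```text
t: 52.35
tool_pos: [0.4657, 0.2604, 0.1167]
tool_rot: [[-1.0, 0.004, 0.002], [0.004, 1.0, 0.001], [-0.002, 0.001, -1.0]]
force: [-0.0, 0.7, -1.5]
grip_width: 0.564
grasp_force: 62.2
```

Request:
move_arm:
  rows:
    - {"x": 0.001,"y": -0.001,"z": 0.004,"roll": 0,"gripper": 0.7}
    - {"x": 0,"y": 0,"z": 0.003,"roll": 0,"gripper": 0.7}
    - {"x": 0,"y": 0,"z": 0.002,"roll": 0,"gripper": 0.7}
    - {"x": 0,"y": 0,"z": 0.001,"roll": 0,"gripper": 0.7}
    - {"x": 0,"y": 0,"z": 0,"roll": 0,"gripper": 0.7}
    - {"x": 0,"y": 0,"z": 0,"roll": 0,"gripper": 0.7}

```text
t: 52.95
tool_pos: [0.4639, 0.2594, 0.1059]
tool_rot: [[-1.0, 0.003, 0.001], [0.003, 1.0, 0.0], [-0.001, 0.0, -1.0]]
force: [-0.6, 0.2, 1.4]
grip_width: 0.565
grasp_force: 62.6
```

Seated. Release, rise and back away clear of the view.

Request:
move_arm:
  rows:
    - {"x": 0,"y": 0,"z": 0,"roll": 0,"gripper": 0.1}
    - {"x": 0,"y": 0,"z": 0,"roll": 0,"gripper": 0.1}
    - {"x": 0,"y": 0,"z": 0,"roll": 0,"gripper": 0.1}
    - {"x": 0,"y": 0,"z": 0,"roll": 0,"gripper": 0.1}
    - {"x": 0,"y": 0,"z": -0.02,"roll": 0,"gripper": 0.1}
    - {"x": 0,"y": 0,"z": -0.03,"roll": 0,"gripper": 0.1}
    - {"x": 0,"y": 0,"z": -0.04,"roll": 0,"gripper": 0.1}
    - {"x": 0,"y": 0,"z": -0.04,"roll": 0,"gripper": 0.1}
    - {"x": 0,"y": 0,"z": -0.02,"roll": 0,"gripper": 0.1}
    - {"x": 0,"y": -0.02,"z": 0,"roll": 0,"gripper": 0.1}

```text
t: 53.95
tool_pos: [0.4655, 0.2412, 0.26]
tool_rot: [[-1.0, 0.001, 0.008], [0.001, 1.0, 0.004], [-0.008, 0.004, -1.0]]
force: [-0.0, 0.4, -0.4]
grip_width: 0.902
grasp_force: 0.0
```

Request:
move_arm:
  rows:
    - {"x": 0,"y": -0.03,"z": 0,"roll": 0,"gripper": 0.1}
    - {"x": 0,"y": -0.04,"z": 0,"roll": 0,"gripper": 0.1}
    - {"x": 0,"y": -0.04,"z": 0,"roll": 0,"gripper": 0.1}
    - {"x": 0,"y": -0.04,"z": 0,"roll": 0,"gripper": 0.1}
    - {"x": 0,"y": -0.04,"z": 0,"roll": 0,"gripper": 0.1}
    - {"x": 0,"y": -0.04,"z": 0,"roll": 0,"gripper": 0.1}
    - {"x": 0,"y": -0.02,"z": 0,"roll": 0,"gripper": 0.1}
    - {"x": 0,"y": 0,"z": 0,"roll": 0,"gripper": 0.1}
    - {"x": 0,"y": 0,"z": 0,"roll": 0,"gripper": 0.1}
    - {"x": 0,"y": 0,"z": 0,"roll": 0,"gripper": 0.1}

```text
t: 54.95
tool_pos: [0.4627, -0.0099, 0.2554]
tool_rot: [[-1.0, 0.002, 0.0], [0.002, 1.0, 0.0], [-0.0, 0.0, -1.0]]
force: [-0.4, -0.2, -1.0]
grip_width: 0.899
grasp_force: 0.0
```

Run:
```python
from h import *
t=snapshot("top");s=snapshot("side")
crop(t,92,145,105,95,6,"pics/tc2.png")
a=cv2.imread("pics/tc.png");b=cv2.imread("pics/tc2.png")
g=np.hstack([cv2.resize(a,(400,362)),cv2.resize(b,(400,362))]);cv2.imwrite("pics/fin.png",g)
```

```text
(no output)
```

View pics/fin.png

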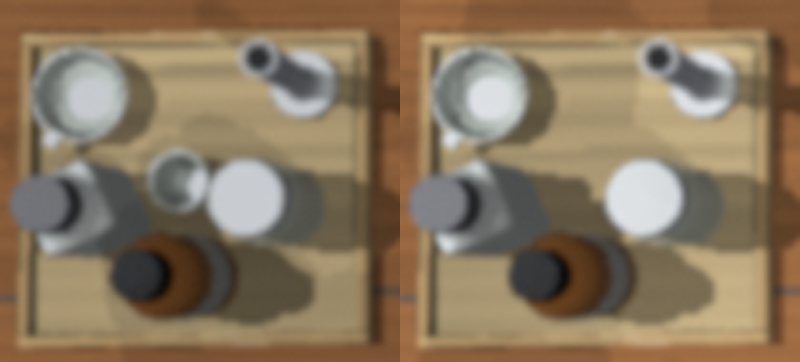

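Before (left) and after (right) match within about 1 mm: square cap (441,204) against (41,204), amber (538,276) against (138,276), jar lid (644,198) against (245,198). Basin and cylinder have not moved.

```bash
python3 -c "
from workcell import job_done
print(job_done())"
```

```text
the job is handed in; nothing more can be done
None
```

The job is handed in: the crucible stands upright at the centre of the balance pan, the bottles and jar are back within about 1 mm of where they started, and the basin and cylinder have not moved; the judge returned no verdict.

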